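# Stand the washed agitator shafts in their mixing cups

### The arm

A 6-joint arm with a two-finger parallel gripper is mounted at the origin on the work surface. World frame = base frame: x ahead of the robot, y to its left, z up, the work surface at z = 0. Lengths are in mm, angles in degrees, forces in N, time in s.
With the tool pointing down it reaches from about 400 to 925 mm from the base axis. Payload 3.4 kg.
Tool frame: the origin (TCP) lies at the very end of the fingers, on their centre line; the grasp point (between the pads) lies 19 mm behind it (robot.grasp_offset is the distance from the TCP to the grasp point, in mm); y points along the fingers, z is the direction in which the jaws open and shut, and the axes are right-handed (so a half turn about y gives the same grasp; the last joint's range is limited). The gripper opens to 85 mm and grips with 20 to 120 N. Pads are 22 mm wide; open, the fingers measure 114 mm over their backs; the gripper's body (76 mm by 85 mm) begins 54 mm behind the grasp point. The pads swing forward as they close: fully open they stand 13 mm farther back than shut.
Start: joints at [65.861, 17.578, 86.31, -0, 76.112, -4.211], TCP at [196.001, 540.569, 231.305] pointing down, gripper open.
Joint ranges: [-179.03, 179.03], [-60, 130.46], [8.19, 133.38], [-81.62, 261.62], [5.75, 156.47], [-153.77, 153.77]. Speed limits (degrees/s): [147.25, 147.25, 180, 180, 180, 180].

### API

Orientations are given as [roll, pitch, yaw] about the fixed x, y, z axes, in that order (R = Rz(yaw) Ry(pitch) Rx(roll)).
In Python, from workcell import robot gives the robot as it stands.
- The arm moves only by the tool servo_tool, never from a script. Its argument "increments" is a list of rows, each an object with "angular": the turn, a rotation vector about the tool's x, y, z in rad, a list of three; "xyz": the shift along the tool's x, y, z in cm, a list of three; "fingers": the finger opening in cm, from 0 to 8.54. A call has 1 to 8 rows; each row shifts and turns the pose as measured when the row begins, along the tool's axes as they then stand; what a row does not reach is not made up. A row lasts 1/12 s, in which the tool goes at most 41.7 mm and 7.16 degrees, less where a joint would pass 70% of its speed; a pose out of reach is approached as far as the arm can. A call with a gripper value outside its range is refused whole. The fingers move at their own pace and stop on an object; the grip force is fixed at half the most. Time passes only in rows, so rows that do not move let the fingers close. It gives the time, the measured TCP pose, the force and the opening at its end, in the units of the state.
- robot.get_obs(): the state, without advancing time (a new reading comes with each control period).
- robot.grab_frame(name): name is "scene" or "top" or "wrist"; returns the picture (420x560x3 uint8, red, green, blue); there is no depth.
- robot.camera_model(name): a dict with "mtx" (3x3 intrinsics, pixels), "R" (3x3) and "t" (3): a world point X has camera coordinates R X + t; the wrist camera has in their place "hand_eye" (4x4, takes a point from camera to tool coordinates, whose origin is the TCP and whose axes are the tool frame's). Camera axes: x right, y down, z forward; pixel columns grow to the right and rows downward; lengths in mm; the calibration is good to about 2 mm. A picture is of the moment at which its call begins: read the wrist's pose just before it. camera_model takes no time and is no camera call.
- robot.finish_job(): hands the job in, once; it reports no verdict.
The state is a dict: "clock": time; "joint_pos": joint angles; "joint_vel": joint speeds; "tau": joint torques, N m; "tool_pos": TCP position; "tcp_rot": TCP orientation; "wrist_force": force on the tool from outside, world axes, zero at the start; "ft_torque": the same for the moment, N m; "gripper_width": finger opening in mm.
Only numpy, scipy, OpenCV 4.12 (cv2) and the standard library are available. Lean on these libraries where they do the work, as an engineer would, in place of code of your own. Each camera call takes 0.05 s, during which the arm holds its last target.

### The job

Take the two washed agitator shafts out of the slanted drying rack and stand them foot down in the mixing cups: the long shaft in the tall cup, the short shaft in the low cup. Each square foot must drop fully home into the square drive hole at the bottom of its cup, so the shaft has to be turned under light pressure until it finds the hole. Let go of both, and leave the brush in the rack and the loose things on the bench where they are.

Things in the scene. Friction and masses are not known exactly. Their poses are not given: they have to be found in the camera images.
- long_shaft_mid (a point): Centre (half-way up) of the long agitator shaft, 171 mm long, about 140 g, loose; own z runs from foot to grip. From the foot up: round pilot 18 mm across, 5 mm long, bevelled; square foot 18 x 18 mm, 14 mm long; grey disc 38 mm across, 28 mm high; steel stem 14 mm across, 79 mm long; black round grip 26 mm across, the topmost 45 mm. The two shafts differ only in the stem.
- short_shaft_mid (a point): Centre (half-way up) of the short agitator shaft, 135 mm long, about 140 g, loose; own z runs from foot to grip. From the foot up: round pilot 18 mm across, 5 mm long, bevelled; square foot 18 x 18 mm, 14 mm long; grey disc 38 mm across, 28 mm high; steel stem 14 mm across, 43 mm long; black round grip 26 mm across, the topmost 45 mm. The two shafts differ only in the stem.
- long_shaft: The long shaft again; origin at the centre of its pilot's underside (the lower end), z along the shaft to the grip, x and y square to the foot's faces. It starts foot down in one of the rack's pockets (which one varies), 47 mm deep, leaning 28 to 34 degrees from vertical with its grip nearer the robot, and draws out along its own axis.
- short_shaft: The short shaft again; origin at the centre of its pilot's underside (the lower end), z along the shaft to the grip, x and y square to the foot's faces. It starts foot down in one of the rack's pockets (which one varies), 47 mm deep, leaning 28 to 34 degrees from vertical with its grip nearer the robot, and draws out along its own axis.
- tall_cup_mouth (a point): Centre of the tall cup's mouth, 107 mm above the bench, z up. The cup is a grey round tube on a gear-motor housing (84 x 84 mm, 24 mm high), fixed; 50 mm across outside, bore 42 mm, mouth flared to 52 mm in its top 8 mm. The hub face with the drive hole is 62 mm below the mouth. A shaft's disc has 2 mm of play all round in the bore.
- low_cup_mouth (a point): Centre of the low cup's mouth, 77 mm above the bench, z up. The cup is a grey round tube on a gear-motor housing (84 x 84 mm, 24 mm high), fixed; 50 mm across outside, bore 42 mm, mouth flared to 52 mm in its top 8 mm. The hub face with the drive hole is 32 mm below the mouth. A shaft's disc has 2 mm of play all round in the bore.
- tall_cup_seat (a point): Centre of the black drive hub's flat upper face in the tall cup, 45 mm above the bench. Its square hole, 20 mm wide and deep, is at any turn, NOT given by this pose; gearing holds the hub against 0.4 N m. The pilot enters at any turn, but a foot out of line then stands on this face, 14 mm too high; within some 6 degrees of a fit (every quarter turn) it drops in until the disc rests here.
- low_cup_seat (a point): Centre of the black drive hub's flat upper face in the low cup, 45 mm above the bench. Its square hole, 20 mm wide and deep, is at any turn, NOT given by this pose; gearing holds the hub against 0.4 N m. The pilot enters at any turn, but a foot out of line then stands on this face, 14 mm too high; within some 6 degrees of a fit (every quarter turn) it drops in until the disc rests here.
- rack: White slanted drying rack, fixed, 300 mm wide along its y; origin on the bench under its middle; place and yaw vary. Three round pockets 40 mm across, 47 mm deep, 100 mm apart along y, axes leaning 28 degrees from vertical to its -x (the robot's side). The pockets have no lid or catch; shafts lean in them a few degrees further, by their play.
- brush: Round cleaning brush, 130 mm long, 38 mm across its head, with a thin wooden handle, leaning in the remaining rack pocket; origin at its lower end, z along the handle. Leave it.
- tablet_jar: White jar, 60 mm across, 85 mm high, loose on the bench; origin at its underside. Leave it.
- cup: Paper-coloured drinking cup, 70 mm across, 85 mm high, loose on the bench; origin at its underside. Leave it.
- screwdriver: Screwdriver 190 mm long with black handle, lying on the bench along its x; origin at its underside. Leave it.
- funnel: Grey funnel-shaped hopper, 84 mm across, 70 mm high, mouth down, loose on the bench; origin at its underside. Leave it.

How it is judged (in metres and radians):
At the end, for the whole second after the job is handed in: The long shaft stands in the tall cup and the short shaft in the low cup, each with its foot fully home in the drive hole (within 5 mm of full depth), its centre within 7 mm of the cup's axis, upright within about 6 degrees, released and at rest (below 20 mm/s) (horizontal distance between long_shaft_mid and tall_cup_seat below 0.007 m and z of long_shaft_mid in the frame of tall_cup_seat below 0.0715 m and angle between each of long_shaft_mid, short_shaft_mid's own z axis and vertical below 0.1 rad and linear speed of each of long_shaft, short_shaft below 0.02 m/s and horizontal distance between short_shaft_mid and low_cup_seat below 0.007 m and z of short_shaft_mid in the frame of low_cup_seat below 0.0535 m); the robot touches nothing.
It fails at once if the brush is shifted by more than 40 mm (distance of brush from where it was at the start of the episode above 0.04 m).
It fails at once if the tablet jar is shifted by more than 40 mm (distance of tablet_jar from where it was at the start of the episode above 0.04 m).
It fails at once if the cup is shifted by more than 40 mm (distance of cup from where it was at the start of the episode above 0.04 m).
It fails at once if the screwdriver is shifted by more than 40 mm (distance of screwdriver from where it was at the start of the episode above 0.04 m).
It fails at once if the funnel is shifted by more than 40 mm (distance of funnel from where it was at the start of the episode above 0.04 m).
It also fails if it takes over 72 s, if anything falls off the work surface, if the arm or the gripper's body presses on something with over 40 N, if the wrist force passes 120 N, or if a joint passes its speed limit or range.

## Working session

There is one attempt and no reset: what is moved stays moved. The work goes in short steps, Python scripts to look and compute and a tool call to move; the robot and the scene stay as the last step left them, time stands still between calls to the robot, and variables do not carry over. Pictures are saved under pics/ and viewed, and the job is handed in when it is done.

Besides the shell and the picture viewer there is one more tool, called after "Call:" by a JSON object that holds its "name" and its "arguments". servo_tool: Moves the arm, as the interface text tells. Its arguments: {"type":"object","properties":{"increments":{"type":"array","items":{"type":"object","properties":{"angular":{"type":"array","items":{"type":"number"}},"xyz":{"type":"array","items":{"type":"number"}},"fingers":{"type":"number"}}}}},"required":["increments"]}

```bash
ls; mkdir -p pics
python3 - <<'E'
from workcell import robot
import cv2
print(robot.get_obs())
for n in ("scene","top","wrist"):
    im=robot.grab_frame(n); cv2.imwrite(f"pics/{n}0.png",im[:,:,::-1])
    print(n,robot.camera_model(n))
E
```

```text
pics
{'clock': 0.0, 'joint_pos': array([ 6.58600468e+01,  1.76214128e+01,  8.63822206e+01, -1.17645776e-03,
        7.61106075e+01, -4.21225884e+00]), 'joint_vel': array([ 0.0936029 ,  0.00954916, -0.10360701, -0.11390728, -0.01080447,
       -0.03309765]), 'tau': array([ 1.98507172e-03, -4.57556283e+01, -2.51914930e+01,  2.24032788e-04,
        1.33762645e-02,  5.12492790e-06]), 'tool_pos': array([195.73971723, 539.93301204, 230.40049197]), 'tcp_rot': array([-9.01140162e+01,  7.25275908e-03, -1.99274181e+01]), 'wrist_force': array([-0.05733537, -0.50247962, -0.36292768]), 'ft_torque': array([-0.03513921,  0.00128402, -0.07535395]), 'gripper_width': 85.29485158105749}
scene {'mtx': array([[529.1127642 ,   0.        , 282.97711511],
       [  0.        , 529.1127642 , 211.25602074],
       [  0.        ,   0.        ,   1.        ]]), 'R': array([[-0.67606564,  0.73655921, -0.02039067],
       [ 0.53412851,  0.47082211, -0.70216328],
       [-0.50758445, -0.48559971, -0.71172393]]), 't': array([ 367.73704966, -229.95102964, 1542.96526994])}
top {'mtx': array([[481.01216595,   0.      
[... 155 characters left out ...]
96654,  0.00724734],
       [-0.98020588,  0.00228399, -0.19796773],
       [ 0.19794455, -0.00785493, -0.98018175]]), 't': array([  -8.44647357,  599.09389998, 1115.38998368])}
wrist {'mtx': array([[365.37152445,   0.        , 275.51910338],
       [  0.        , 365.37152445, 207.18380275],
       [  0.        ,   0.        ,   1.        ]]), 'hand_eye': array([[-8.57046669e-04,  9.52131307e-01,  3.05688140e-01,
        -7.78473848e+01],
       [ 2.92004385e-04, -3.05688001e-01,  9.52131693e-01,
        -1.41904562e+02],
       [ 9.99999590e-01,  9.05283573e-04, -1.60376335e-05,
        -4.66065191e-02],
       [ 0.00000000e+00,  0.00000000e+00,  0.00000000e+00,
         1.00000000e+00]])}
```

View pics/scene0.png

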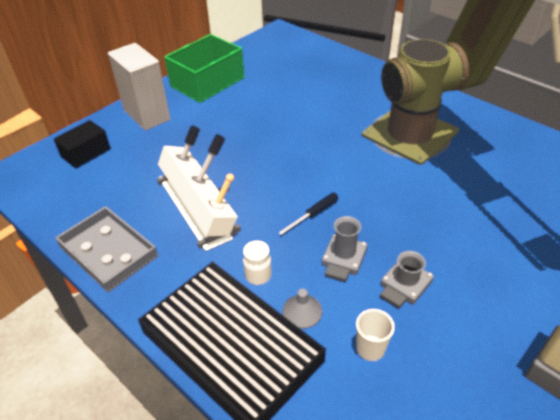

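View pics/top0.png

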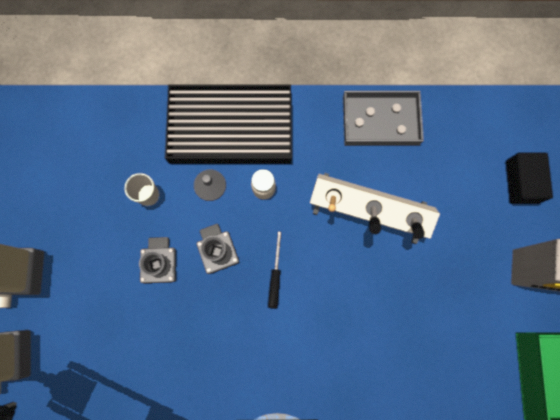

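View pics/wrist0.png

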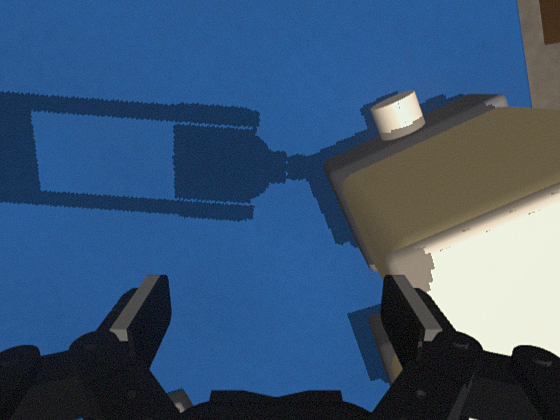

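Run:
```python
import cv2
a=cv2.imread("pics/top0.png");b=cv2.imread("pics/scene0.png")
def c(im,x,y,w,h,k,n): cv2.imwrite(f"pics/{n}.png",cv2.resize(im[y:y+h,x:x+w],None,fx=k,fy=k,interpolation=cv2.INTER_CUBIC))
c(a,300,165,150,85,5,"c_toprack");c(a,130,220,120,70,6,"c_topcups")
c(b,145,115,110,135,4.4,"c_scrack");c(b,310,205,130,110,5,"c_sccups")
```

```text
(no output)
```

View pics/c_toprack.png

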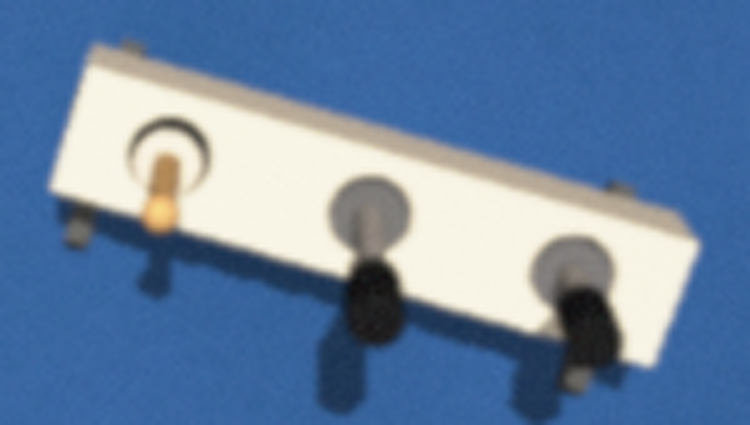

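View pics/c_topcups.png

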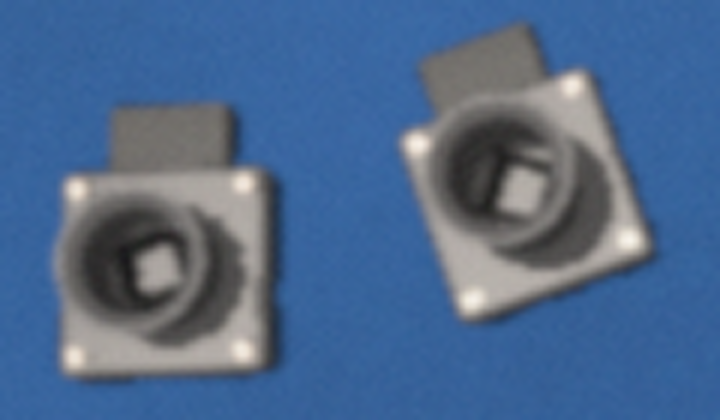

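View pics/c_scrack.png

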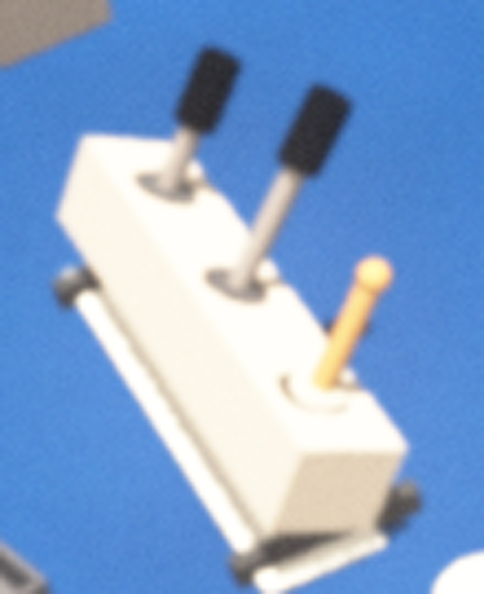

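View pics/c_sccups.png

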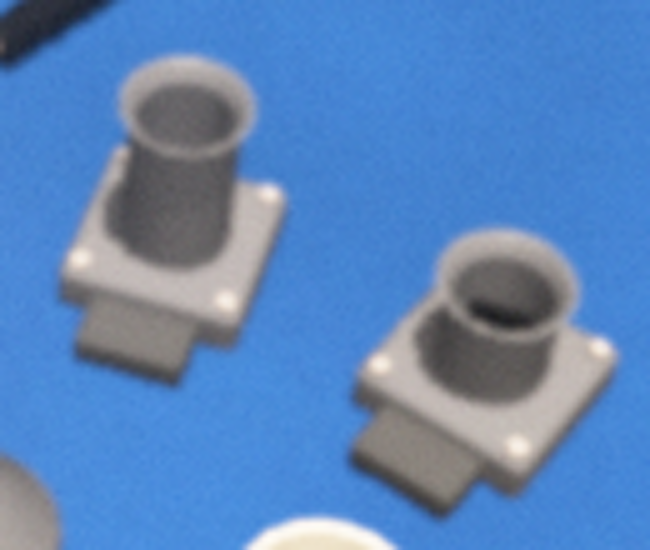

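```bash
cat > h.py <<'E'
import numpy as np, cv2
from scipy.optimize import minimize, least_squares
from scipy.spatial.transform import Rotation as Ro
from workcell import robot
CM={n:robot.camera_model(n) for n in("scene","top","wrist")}
def cam(n,obs=None):
    c=CM[n]
    if n!="wrist": return c["mtx"],c["R"],c["t"]
    T=c["hand_eye"]; Rt=tool(obs); R=(Rt@T[:3,:3]).T; p=Rt@T[:3,3]+obs["tool_pos"]
    return c["mtx"],R,-R@p
def tool(obs): return Ro.from_euler("xyz",obs["tcp_rot"],degrees=True).as_matrix()
def proj(c,X):
    K,R,t=c; Y=np.atleast_2d(X)@R.T+t; Y=Y@K.T; return Y[:,:2]/Y[:,2:]
def ray(c,uv):
    K,R,t=c; d=np.linalg.inv(K)@np.array([uv[0],uv[1],1.]); d=R.T@d; return -R.T@t,d/np.linalg.norm(d)
def onz(c,uv,z):
    o,d=ray(c,uv); return o+d*(z-o[2])/d[2]
def tri(cs,uvs):
    A=np.zeros((3,3));b=np.zeros(3);L=[]
    for c,uv in zip(cs,uvs):
        o,d=ray(c,uv);P=np.eye(3)-np.outer(d,d);A+=P;b+=P@o;L.append((o,d))
    X=np.linalg.solve(A,b); return X,[np.linalg.norm(np.cross(X-o,d)) for o,d in L]
def circ(c0,ax,r,n=40):
    ax=ax/np.linalg.norm(ax);u=np.cross(ax,[0.3,0.9,0.1]);u/=np.linalg.norm(u);v=np.cross(ax,u)
    a=np.linspace(0,2*np.pi,n,endpoint=False)[:,None]
    return c0+r*(np.cos(a)*u+np.sin(a)*v)
E
cat > fit.py <<'E'
from h import *
ims={"top":cv2.imread("pics/top0.png"),"scene":cv2.imread("pics/scene0.png")}
S=4
def mask(n,box):
    im=ims[n].astype(int); m=(im.max(2)<70).astype(np.uint8)
    o=np.zeros_like(m);x,y,w,h=box;o[y:y+h,x:x+w]=m[y:y+h,x:x+w];return o
boxes={"long":{"top":(364,212,24,26),"scene":(205,130,22,28)},"short":{"top":(407,215,22,26),"scene":(183,122,18,26)}}
L0={"long":171,"short":135}
cs={n:cam(n) for n in("top","scene")}
for k in boxes:
    M={n:mask(n,boxes[k][n]) for n in ims}
    print(k,{n:int(M[n].sum()) for n in M})
    soft={n:cv2.GaussianBlur(cv2.resize(M[n].astype(np.float32),None,fx=S,fy=S,interpolation=cv2.INTER_LINEAR),(0,0),3) for n in M}
    cen=[np.argwhere(M[n])[:,::-1].mean(0) for n in ("top","scene")]
    C,e=tri([cs["top"],cs["scene"]],cen);print("grip centroid",C.round(1),np.round(e,1))
    def axis(q): a,b=q; return np.array([-np.sin(a)*np.cos(b),-np.sin(a)*np.sin(b),np.cos(a)])
    def cost(p):
        c=p[:3];ax=axis(p[3:]);s=0
        for n in ims:
            pts=np.vstack([circ(c+22.5*ax,ax,13),circ(c-22.5*ax,ax,13)])
            uv=((proj(cs[n],pts)+.5)*S-.5)
            r=np.zeros(soft[n].shape,np.uint8)
            h=cv2.convexHull((uv*16).round().astype(np.int32)); cv2.fillConvexPoly(r,h,1,shift=4)
            x,y,w,hh=[v*S for v in boxes[k][n]];sl=(slice(y-20,y+hh+20),slice(x-20,x+w+20))
            rr=cv2.GaussianBlur(r[sl].astype(np.float32),(0,0),3)
            s+=((rr-soft[n][sl])**2).sum()
        return s
    best=None
    for b in (-.15,-.35):
        r=minimize(cost,[*C,.54,b],method="Nelder-Mead",options=dict(initial_simplex=np.array([[*C,.54,b]]+[list(np.array([*C,.54,b])+d) for d in np.diag([6,6,6,.1,.15])]),maxiter=600))
        if best is None or r.fun<best.fun: best=r
    p=best.x;ax=axis(p[3:]);print(k,"grip c",p[:3].round(1),"lean",np.degrees(p[3]).round(1),"az",np.degrees(p[4]).round(1),"cost",best.fun)
    foot=p[:3]+ax*(22.5-L0[k]);print(" foot",foot.round(1)," discTop",(foot+47*ax).round(1),proj(cs["top"],foot+47*ax),proj(cs["scene"],foot+47*ax))
# cups
k=6
print("seats: top-view")
def q(n,x0,y0,k,px,py): return (x0+(px+.5)/k-.5,y0+(py+.5)/k-.5)
T=lambda x,y:q("t",130,220,6,x,y); Sx=lambda x,y:q("s",310,205,5,x,y)
print("tall mouth",onz(cs["top"],T(503,172),107).round(1),onz(cs["scene"],Sx(188,105),107).round(1))
print("low mouth",onz(cs["top"],T(133,265),77).round(1),onz(cs["scene"],Sx(508,284),77).round(1))
# housings bolts z~24
tb=[(574,87),(630,240),(473,300),(415,145)];lb=[(76,187),(245,185),(243,352),(73,356)]
for nm,B in(("tall",tb),("low",lb)):
    P=np.array([onz(cs["top"],T(*b),25) for b in B]);print(nm,"bolt mean",P.mean(0).round(1),np.linalg.norm(P-np.roll(P,1,0),axis=1).round(1))
E
python3 fit.py
```

```text
long {'top': 167, 'scene': 135}
grip centroid [ 539.  -216.8  163.5] [0.7 0.7]
long grip c [ 539.3 -217.3  162.9] lean 24.1 az -27.1 cost 947.5457763671875
 foot [ 593.1 -244.9   27.3]  discTop [ 576.1 -236.2   70.2] [[373.40971274 216.90478801]] [[203.66764297 177.96004505]]
short {'top': 164, 'scene': 121}
grip centroid [ 531.5 -319.4  135.5] [0.1 0.1]
short grip c [ 532.2 -319.4  135.1] lean 28.2 az -30.3 cost 983.052734375
 foot [ 578.2 -346.3   35.9]  discTop [ 559.  -335.    77.4] [[415.47789495 223.29260083]] [[182.90428469 155.72555049]]
seats: top-view
tall mouth [496.9 143.5 107. ] [497.9 148.9 107. ]
low mouth [464.3 291.2  77. ] [467.2 296.   77. ]
tall bolt mean [498.  145.8  25. ] [69.4 67.9 68.2 68.7]
low bolt mean [466.9 293.8  25. ] [69.  69.4 68.2 69. ]
```

Run:
```python
from h import *
cs=[cam("top"),cam("scene")]
T=lambda x,y:(300+(x+.5)/5-.5,165+(y+.5)/5-.5);S=lambda x,y:(145+(x+.5)/4.4-.5,115+(y+.5)/4.4-.5)
P={}
for n,t,s,g,l in (("long",T(370,216),S(238,284),[539.3,-217.3,162.9],22.5+79),("short",T(572,274),S(165,187),[532.2,-319.4,135.1],22.5+43),("brushpocket",T(169,157),S(320,390),None,0)):
    X,e=tri(cs,[t,s]);print(n,X.round(1),np.round(e,1));P[n]=X
    if g:
        d=np.array(g)-X;print("  dist",np.linalg.norm(d),"exp",l,"lean",np.degrees(np.arctan2(np.hypot(d[0],d[1]),d[2])),"az",np.degrees(np.arctan2(-d[1],-d[0])))
d=P["long"]-P["short"];print(d,np.linalg.norm(d)); d=P["brushpocket"]-P["long"];print(d,np.linalg.norm(d)); d=P["brushpocket"]-P["short"];print("yaw",np.degrees(np.arctan2(-d[0],d[1])))
print(CM["wrist"]["hand_eye"].round(3))
```

```text
long [ 595.  -233.9   80.9] [1.9 1.9]
  dist 100.49374496283959 exp 101.5 lean 35.35965796995696 az -16.57116721545491
short [ 566.9 -330.    80.9] [1.4 1.4]
  dist 65.25479899485046 exp 65.5 lean 33.76306594639623 az -16.91710994099289
brushpocket [ 623.3 -136.9   82.2] [3.1 3.1]
[2.81443386e+01 9.60663953e+01 9.29004444e-02] 100.10426925437032
[28.24112751 96.9470004   1.26692246] 100.98458923292408
yaw -16.284794005038773
[[-1.00000e-03  9.52000e-01  3.06000e-01 -7.78470e+01]
 [ 0.00000e+00 -3.06000e-01  9.52000e-01 -1.41905e+02]
 [ 1.00000e+00  1.00000e-03 -0.00000e+00 -4.70000e-02]
 [ 0.00000e+00  0.00000e+00  0.00000e+00  1.00000e+00]]
```

```bash
cat >> h.py <<'E'
def toolR(ydir,zhint):
    y=np.array(ydir,float);y/=np.linalg.norm(y);z=np.array(zhint,float);z-=y*(z@y);z/=np.linalg.norm(z)
    return np.column_stack([np.cross(y,z),y,z])
def plan(p,R=None,n=None):
    o=robot.get_obs();R0=tool(o)
    if R is None:R=R0
    d=R0.T@(np.array(p,float)-o["tool_pos"]);w=Ro.from_matrix(R0.T@R).as_rotvec()
    k=n or max(1,int(np.ceil(max(np.linalg.norm(d)/41,np.degrees(np.linalg.norm(w))/7.1))))
    print("clk",round(o["clock"],2),"pos",o["tool_pos"].round(1),"F",o["wrist_force"].round(1),"T",o["ft_torque"].round(2),"j",o["joint_pos"].round(0),"w",round(o["gripper_width"],1))
    print("total d(tool)cm",(d/10).round(2),"w",w.round(3),"rows",k)
    # straight world line with simultaneous turning
    for i in range(k):
        Ri=R0@Ro.from_rotvec(w*i/k).as_matrix()
        print(i," xyz",(Ri.T@R0@(d/k)/10).round(2)," ang",(w/k).round(4))
E
python3 -c "
from h import *
plan([540,267,231])"
```

```text
clk 0.15 pos [195.8 540.1 230.6] F [-0.2 -0.4 -0.4] T [-0.06  0.03  0.01] j [66. 18. 86. -0. 76. -4.] w 85.4
total d(tool)cm [ 4.167e+01 -2.000e-02 -1.394e+01] w [0. 0. 0.] rows 11
0  xyz [ 3.79 -0.   -1.27]  ang [0. 0. 0.]
1  xyz [ 3.79 -0.   -1.27]  ang [0. 0. 0.]
2  xyz [ 3.79 -0.   -1.27]  ang [0. 0. 0.]
3  xyz [ 3.79 -0.   -1.27]  ang [0. 0. 0.]
4  xyz [ 3.79 -0.   -1.27]  ang [0. 0. 0.]
5  xyz [ 3.79 -0.   -1.27]  ang [0. 0. 0.]
6  xyz [ 3.79 -0.   -1.27]  ang [0. 0. 0.]
7  xyz [ 3.79 -0.   -1.27]  ang [0. 0. 0.]
8  xyz [ 3.79 -0.   -1.27]  ang [0. 0. 0.]
9  xyz [ 3.79 -0.   -1.27]  ang [0. 0. 0.]
10  xyz [ 3.79 -0.   -1.27]  ang [0. 0. 0.]
```

Call:
{"name": "servo_tool", "arguments": {"increments": [{"xyz":[3.9,0,-1.3],"fingers":5.5},{"xyz":[3.9,0,-1.3],"fingers":5.5},{"xyz":[3.9,0,-1.3],"fingers":5.5},{"xyz":[3.9,0,-1.3],"fingers":5.5},{"xyz":[3.9,0,-1.3],"fingers":5.5},{"xyz":[3.9,0,-1.3],"fingers":5.5},{"xyz":[3.9,0,-1.3],"fingers":5.5},{"xyz":[3.9,0,-1.3],"fingers":5.5}]}}

```text
schema error: expected keys angular, xyz, fingers
```

Call:
{"name": "servo_tool", "arguments": {"increments": [{"xyz":[3.9,0,-1.3],"angular":[0,0,0],"fingers":5.5},{"xyz":[3.9,0,-1.3],"angular":[0,0,0],"fingers":5.5},{"xyz":[3.9,0,-1.3],"angular":[0,0,0],"fingers":5.5},{"xyz":[3.9,0,-1.3],"angular":[0,0,0],"fingers":5.5},{"xyz":[3.9,0,-1.3],"angular":[0,0,0],"fingers":5.5},{"xyz":[3.9,0,-1.3],"angular":[0,0,0],"fingers":5.5},{"xyz":[3.9,0,-1.3],"angular":[0,0,0],"fingers":5.5},{"xyz":[3.9,0,-1.3],"angular":[0,0,0],"fingers":5.5}]}}

```text
clock: 0.82
tool_pos: [452.9, 337.7, 226.8]
tcp_rot: [-90.1, 0.4, -18.9]
wrist_force: [0.1, 1.2, 0.1]
gripper_width: 55.1
```

```bash
python3 -c "
from h import *
plan([540,267,231],n=4)"
```

```text
clk 0.82 pos [452.9 337.7 226.8] F [0.1 1.2 0.1] T [ 0.   -0.02  0.02] j [ 32.  17.  88.   0.  76. -39.] w 55.1
total d(tool)cm [10.53 -0.47 -3.86] w [0. 0. 0.] rows 4
0  xyz [ 2.63 -0.12 -0.97]  ang [0. 0. 0.]
1  xyz [ 2.63 -0.12 -0.97]  ang [0. 0. 0.]
2  xyz [ 2.63 -0.12 -0.97]  ang [0. 0. 0.]
3  xyz [ 2.63 -0.12 -0.97]  ang [0. 0. 0.]
```

Call:
{"name": "servo_tool", "arguments": {"increments": [{"xyz":[3.5,-0.1,-1.3],"angular":[0,0,0],"fingers":5.5},{"xyz":[3.5,-0.1,-1.3],"angular":[0,0,0],"fingers":5.5},{"xyz":[3.5,-0.1,-1.3],"angular":[0,0,0],"fingers":5.5},{"xyz":[0,0,0],"angular":[0,0,0],"fingers":5.5}]}}

```text
clock: 1.15
tool_pos: [549.1, 256.9, 227.9]
tcp_rot: [-90.3, 0.2, -19.3]
wrist_force: [0.8, 1.3, 0.4]
gripper_width: 55.3
```

```bash
cat > snap.py <<'E'
import sys,pickle
from h import *
n=sys.argv[1];o=robot.get_obs();im=robot.grab_frame("wrist")
cv2.imwrite(f"pics/{n}.png",im[:,:,::-1]);pickle.dump(o,open(f"pics/{n}.pkl","wb"))
plan([571,119,235],n=5)
E
python3 snap.py w1
```

```text
clk 1.2 pos [546.4 258.5 227.6] F [ 0.7 -0.4 -0. ] T [-0.01  0.02 -0.04] j [ 21.  20.  83.   0.  77. -49.] w 54.8
total d(tool)cm [  6.93  -0.74 -12.36] w [0. 0. 0.] rows 5
0  xyz [ 1.39 -0.15 -2.47]  ang [0. 0. 0.]
1  xyz [ 1.39 -0.15 -2.47]  ang [0. 0. 0.]
2  xyz [ 1.39 -0.15 -2.47]  ang [0. 0. 0.]
3  xyz [ 1.39 -0.15 -2.47]  ang [0. 0. 0.]
4  xyz [ 1.39 -0.15 -2.47]  ang [0. 0. 0.]
```

View pics/w1.png

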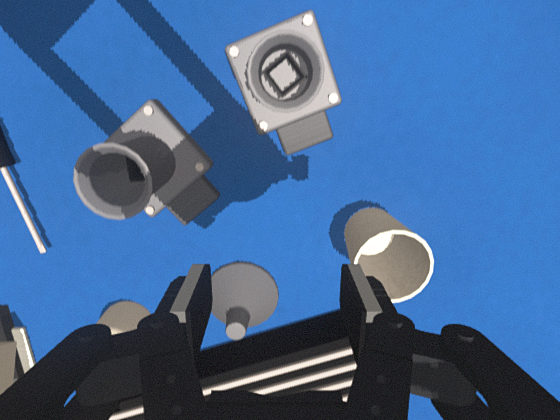

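Call:
{"name": "servo_tool", "arguments": {"increments": [{"xyz":[1.9,-0.2,-3.1],"angular":[0,0,0],"fingers":5.5},{"xyz":[1.9,-0.2,-3.1],"angular":[0,0,0],"fingers":5.5},{"xyz":[1.6,-0.2,-3.1],"angular":[0,0,0],"fingers":5.5},{"xyz":[1.5,-0.1,-3.0],"angular":[0,0,0],"fingers":5.5},{"xyz":[0,0,0],"angular":[0,0,0],"fingers":5.5}]}}

```text
clock: 1.62
tool_pos: [567.9, 120.4, 231.6]
tcp_rot: [-90.2, 0.8, -18.9]
wrist_force: [0.1, 0.2, 0.9]
gripper_width: 55.0
```

```bash
python3 snap.py w2
python3 - <<'E'
import cv2
a=cv2.imread("pics/w1.png");cv2.imwrite("pics/w1c.png",cv2.resize(a[0:150,205:355],None,fx=4,fy=4,interpolation=cv2.INTER_CUBIC))
E
```

```text
clk 1.67 pos [567.3 123.  231.5] F [ 0.3  0.5 -0.5] T [0.07 0.02 0.02] j [  8.  18.  85.   0.  77. -63.] w 54.7
total d(tool)cm [ 0.47 -0.36 -0.26] w [0. 0. 0.] rows 5
0  xyz [ 0.09 -0.07 -0.05]  ang [0. 0. 0.]
1  xyz [ 0.09 -0.07 -0.05]  ang [0. 0. 0.]
2  xyz [ 0.09 -0.07 -0.05]  ang [0. 0. 0.]
3  xyz [ 0.09 -0.07 -0.05]  ang [0. 0. 0.]
4  xyz [ 0.09 -0.07 -0.05]  ang [0. 0. 0.]
```

View pics/w2.png

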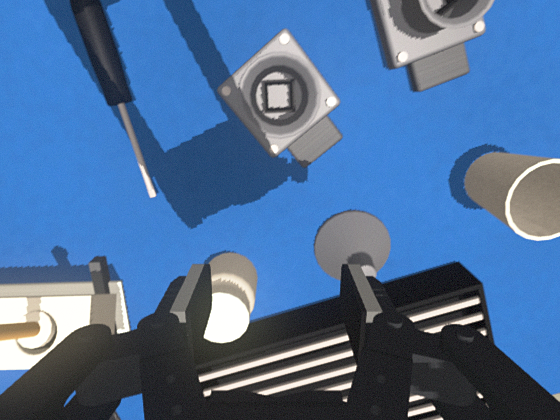

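View pics/w1c.png

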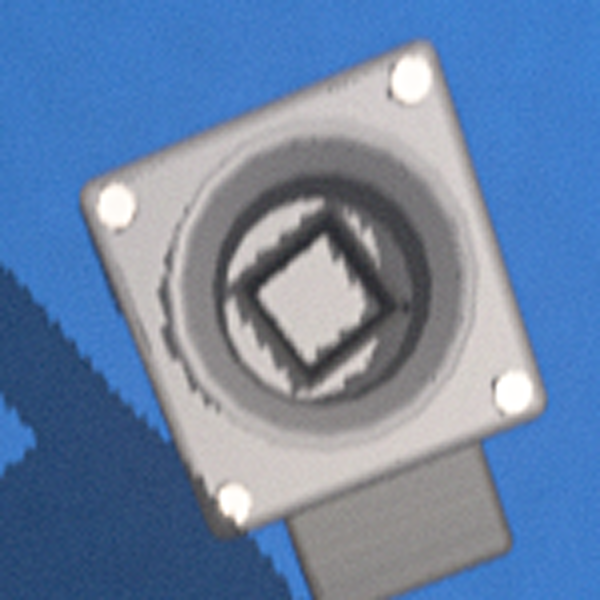

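Run:
```python
import cv2
a=cv2.imread("pics/w2.png");cv2.imwrite("pics/w2c.png",cv2.resize(a[35:155,215:345],None,fx=4.6,fy=4.6,interpolation=cv2.INTER_CUBIC))
```

```text
(no output)
```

View pics/w2c.png

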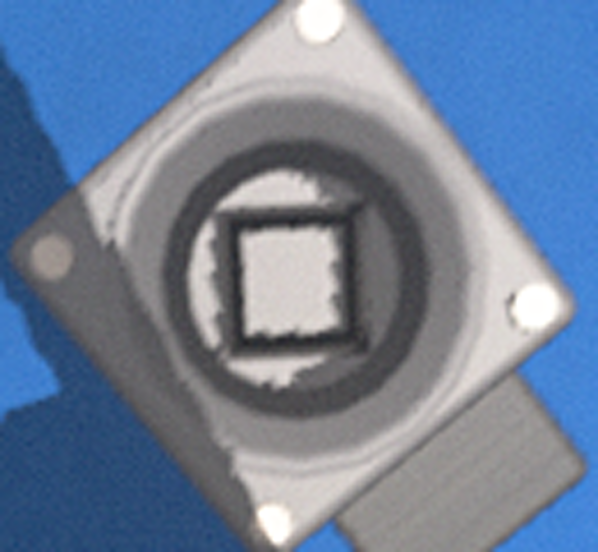

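Run:
```python
from h import *
import pickle
for nm,f,x0,y0,k,sq,bolts,cz,mouth in (("low","w1",205,0,4,[(322,235),(368,298),(315,358),(258,295)],[(411,78),(515,391),(235,503),(117,205)],77,(325,288)),("tall","w2",215,35,4.6,[(240,228),(338,222),(341,338),(243,342)],[(320,18),(535,305),(272,525),(50,256)],107,(299,277))):
    o=pickle.load(open(f"pics/{f}.pkl","rb"));c=cam("wrist",o)
    Q=lambda p:(x0+(p[0]+.5)/k-.5,y0+(p[1]+.5)/k-.5)
    P=np.array([onz(c,Q(p),30) for p in sq]);E=np.roll(P,-1,0)-P
    a=np.degrees(np.arctan2(E[:,1],E[:,0]))%90
    print(nm,"hole centre@30",P.mean(0).round(1),"sides",np.linalg.norm(E,axis=1).round(1),"angles mod90",a.round(1))
    B=np.array([onz(c,Q(p),25) for p in bolts]);print(" bolts mean",B.mean(0).round(1), "mouth",onz(c,Q(mouth),cz).round(1), "hub@45", onz(c,Q(np.mean(sq,0)),45).round(1))
```

```text
low hole centre@30 [464.4 292.8  30. ] sides [16.4 17.  18.2 18.5] angles mod90 [19.2 28.1 24.5 22. ]
 bolts mean [465.  293.6  25. ] mouth [465.1 293.6  77. ] hub@45 [464.9 292.4  45. ]
tall hole centre@30 [497.  145.7  30. ] sides [19.1 21.8 19.4 21.4] angles mod90 [74.5 73.3 73.4 72.3]
 bolts mean [496.9 146.5  25. ] mouth [496.4 147.2 107. ] hub@45 [496.9 145.7  45. ]
```

```bash
cat >> h.py <<'E'
def lean(L,az=-16.6):
    a=np.radians(az);rx=np.array([np.cos(a),np.sin(a),0]);y=np.sin(np.radians(L))*rx-np.cos(np.radians(L))*np.array([0,0,1.])
    return toolR(y,[-rx[1],rx[0],0])
E
python3 - <<'E'
from h import *
R=lean(34.5);g=np.array([539.3,-217.3,162.9]);y=R[:,1]
print((g-70*y).round(1))
plan(g-70*y,R,n=12)
E
```

```text
[ 501.3 -206.   220.6]
clk 1.67 pos [567.3 123.  231.5] F [ 0.3  0.5 -0.5] T [0.07 0.02 0.02] j [  8.  18.  85.   0.  77. -63.] w 54.7
total d(tool)cm [  4.42   1.08 -33.26] w [ 0.013 -0.038 -0.618] rows 12
0  xyz [ 0.37  0.09 -2.77]  ang [ 0.0011 -0.0032 -0.0515]
1  xyz [ 0.35  0.11 -2.77]  ang [ 0.0011 -0.0032 -0.0515]
2  xyz [ 0.34  0.12 -2.77]  ang [ 0.0011 -0.0032 -0.0515]
3  xyz [ 0.32  0.13 -2.78]  ang [ 0.0011 -0.0032 -0.0515]
4  xyz [ 0.31  0.15 -2.78]  ang [ 0.0011 -0.0032 -0.0515]
5  xyz [ 0.29  0.16 -2.78]  ang [ 0.0011 -0.0032 -0.0515]
6  xyz [ 0.27  0.17 -2.78]  ang [ 0.0011 -0.0032 -0.0515]
7  xyz [ 0.26  0.18 -2.78]  ang [ 0.0011 -0.0032 -0.0515]
8  xyz [ 0.24  0.19 -2.78]  ang [ 0.0011 -0.0032 -0.0515]
9  xyz [ 0.22  0.2  -2.78]  ang [ 0.0011 -0.0032 -0.0515]
10  xyz [ 0.2   0.21 -2.78]  ang [ 0.0011 -0.0032 -0.0515]
11  xyz [ 0.18  0.21 -2.78]  ang [ 0.0011 -0.0032 -0.0515]
```

Call:
{"name": "servo_tool", "arguments": {"increments": [{"xyz":[0.3,0,-2.9],"angular":[0,0,-0.05],"fingers":5.5},{"xyz":[0.3,0,-2.9],"angular":[0,0,-0.05],"fingers":5.5},{"xyz":[0.3,0.1,-2.9],"angular":[0,0,-0.05],"fingers":5.5},{"xyz":[0.3,0.1,-2.9],"angular":[0,0,-0.05],"fingers":5.5},{"xyz":[0.3,0.1,-2.9],"angular":[0,-0.01,-0.06],"fingers":5.5},{"xyz":[0.3,0.1,-2.9],"angular":[0,-0.01,-0.06],"fingers":5.5},{"xyz":[0.3,0.1,-2.9],"angular":[0,-0.01,-0.06],"fingers":5.5},{"xyz":[0.2,0.1,-2.9],"angular":[0,-0.01,-0.06],"fingers":5.5}]}}

```text
clock: 2.33
tool_pos: [517.0, -93.6, 227.7]
tcp_rot: [-90.3, -25.2, -15.5]
wrist_force: [0.6, 0.3, 0.2]
gripper_width: 55.0
```

Run:
```python
from h import *
R=lean(34.5);g=np.array([539.3,-217.3,162.9]);y=R[:,1]
plan(g-70*y,R,n=4)
```

```text
clk 2.33 pos [517.  -93.6 227.7] F [0.6 0.3 0.2] T [0.06 0.17 0.02] j [-14.   3. 112.  -1.  40. -88.] w 55.0
total d(tool)cm [  1.05   1.33 -11.24] w [-0.005  0.017 -0.162] rows 4
0  xyz [ 0.26  0.33 -2.81]  ang [-0.0012  0.0042 -0.0406]
1  xyz [ 0.26  0.35 -2.81]  ang [-0.0012  0.0042 -0.0406]
2  xyz [ 0.26  0.36 -2.81]  ang [-0.0012  0.0042 -0.0406]
3  xyz [ 0.25  0.37 -2.8 ]  ang [-0.0012  0.0042 -0.0406]
```

Call:
{"name": "servo_tool", "arguments": {"increments": [{"xyz":[0.3,0.3,-2.8],"angular":[0,0,-0.04],"fingers":5.5},{"xyz":[0.3,0.3,-2.8],"angular":[0,0,-0.04],"fingers":5.5},{"xyz":[0.3,0.4,-2.8],"angular":[0,0.01,-0.04],"fingers":5.5},{"xyz":[0.2,0.4,-2.8],"angular":[0,0.01,-0.04],"fingers":5.5},{"xyz":[0,0,0],"angular":[0,0,0],"fingers":5.5}]}}

```text
clock: 2.75
tool_pos: [498.1, -198.6, 220.5]
tcp_rot: [-89.3, -34.6, -16.6]
wrist_force: [-0.4, 0.7, -0.0]
gripper_width: 55.3
```

Run:
```python
from h import *
import pickle
o=robot.get_obs();im=robot.grab_frame("wrist")[:,:,::-1].copy()
cv2.imwrite("pics/w3.png",im);pickle.dump(o,open("pics/w3.pkl","wb"))
R=lean(34.5);g=np.array([539.3,-217.3,162.9]);y=R[:,1];c=cam("wrist",o)
for d in(-22.5,22.5): cv2.polylines(im,[proj(c,circ(g+d*y,y,13)).round().astype(np.int32)],True,(0,0,255) if d<0 else (0,255,0))
cv2.polylines(im,[proj(c,circ(g+101.5*y,y,19)).round().astype(np.int32)],True,(255,0,255))
cv2.imwrite("pics/w3o.png",im)
plan(g+19*y,R,n=4)
```

```text
clk 2.8 pos [ 498.1 -197.1  220.5] F [-1.6  0.5 -0.1] T [ 0.04  0.3  -0.02] j [ -33.    2.  119.   22.   27. -124.] w 55.1
total d(tool)cm [ 0.48  9.2  -0.88] w [-0.013 -0.001 -0.001] rows 4
0  xyz [ 0.12  2.3  -0.22]  ang [-0.0033 -0.0003 -0.0003]
1  xyz [ 0.12  2.3  -0.21]  ang [-0.0033 -0.0003 -0.0003]
2  xyz [ 0.12  2.3  -0.2 ]  ang [-0.0033 -0.0003 -0.0003]
3  xyz [ 0.12  2.3  -0.2 ]  ang [-0.0033 -0.0003 -0.0003]
```

View pics/w3o.png

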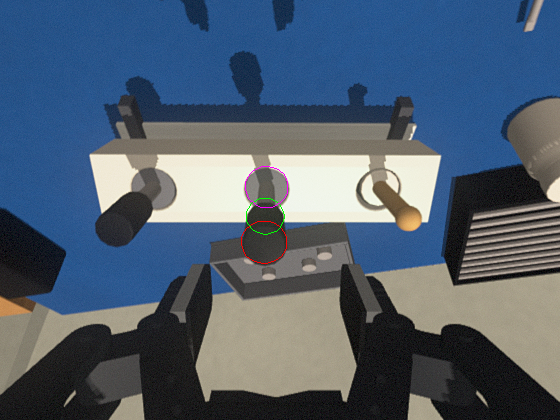

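Run:
```python
import cv2
a=cv2.imread("pics/w3o.png");b=cv2.imread("pics/w3.png")
cv2.imwrite("pics/w3c.png",cv2.hconcat([cv2.resize(i[155:275,80:310],None,fx=1.7*1.0,fy=1.7*1.0) if 0 else cv2.resize(i[160:275,225:315],None,fx=4.4,fy=4.4) for i in(a,b)]))
```

```text
(no output)
```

View pics/w3c.png

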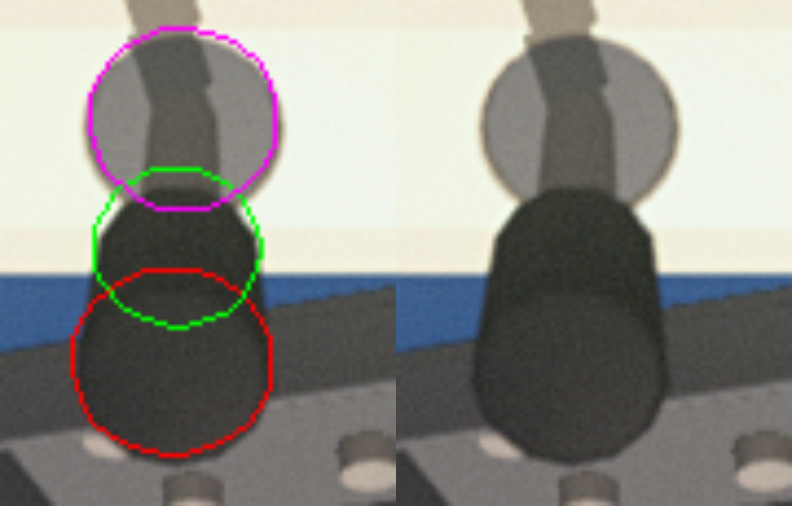

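Call:
{"name": "servo_tool", "arguments": {"increments": [{"xyz":[0.3,1.0,-0.5],"angular":[-0.013,0,0],"fingers":5.5},{"xyz":[0.3,2.5,-0.4],"angular":[0,0,0],"fingers":5.5},{"xyz":[0,2.5,0],"angular":[0,0,0],"fingers":5.5},{"xyz":[0,2.5,0],"angular":[0,0,0],"fingers":5.5},{"xyz":[0,0,0],"angular":[0,0,0],"fingers":5.5}]}}

```text
clock: 3.22
tool_pos: [551.5, -211.9, 154.8]
tcp_rot: [-89.5, -34.6, -16.6]
wrist_force: [-0.3, 0.9, 0.2]
gripper_width: 55.2
```

Run:
```python
from h import *
R=lean(34.5);g=np.array([539.3,-217.3,162.9]);y=R[:,1];
plan(g+20*y+R[:,0]*1,R,n=1)
```

```text
clk 3.22 pos [ 551.5 -211.9  154.8] F [-0.3  0.9  0.2] T [ 0.11  0.29 -0.03] j [ -30.   13.  119.   31.   16. -131.] w 55.2
total d(tool)cm [-0.28  0.75 -0.88] w [-0.009 -0.     0.002] rows 1
0  xyz [-0.28  0.75 -0.88]  ang [-0.0087 -0.0002  0.0016]
```

Call:
{"name": "servo_tool", "arguments": {"increments": [{"xyz":[-0.2,0.6,-0.6],"angular":[-0.009,0,0],"fingers":5.5},{"xyz":[0,0.2,-0.3],"angular":[0,0,0],"fingers":5.5},{"xyz":[0,0,0],"angular":[0,0,0],"fingers":5.5}]}}

```text
clock: 3.47
tool_pos: [553.5, -215.6, 146.2]
tcp_rot: [-89.8, -34.4, -16.3]
wrist_force: [0.0, -0.0, 0.5]
gripper_width: 55.2
```

Run:
```python
from h import *
R=lean(34.5);g=np.array([539.3,-217.3,162.9]);y=R[:,1];
plan(g+20*y+R[:,0]*1,R,n=1)
cv2.imwrite("pics/w4.png",robot.grab_frame("wrist")[:,:,::-1])
```

```text
clk 3.47 pos [ 553.5 -215.6  146.2] F [ 0.  -0.   0.5] T [0.06 0.28 0.04] j [ -30.   14.  120.   33.   15. -134.] w 55.2
total d(tool)cm [-0.04 -0.13 -0.57] w [-0.007  0.005 -0.001] rows 1
0  xyz [-0.04 -0.13 -0.57]  ang [-0.0065  0.0046 -0.0011]
```

View pics/w4.png

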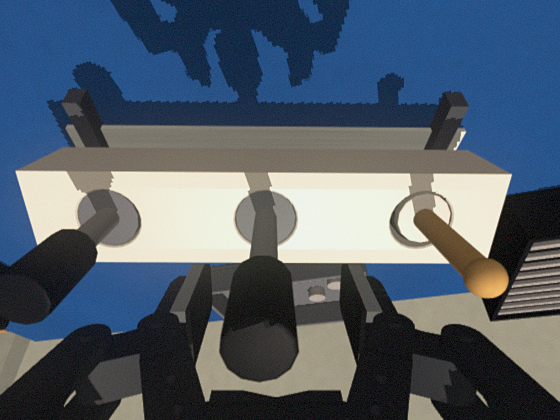

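Call:
{"name": "servo_tool", "arguments": {"increments": [{"xyz":[0,-0.1,-0.6],"angular":[0,0,0],"fingers":5.5},{"xyz":[0,0,0],"angular":[0,0,0],"fingers":2.0},{"xyz":[0,0,0],"angular":[0,0,0],"fingers":2.0},{"xyz":[0,0,0],"angular":[0,0,0],"fingers":2.0},{"xyz":[0,0,0],"angular":[0,0,0],"fingers":2.0},{"xyz":[0,0,0],"angular":[0,0,0],"fingers":2.0}]}}

```text
clock: 4.02
tool_pos: [550.3, -220.2, 151.3]
tcp_rot: [-89.8, -34.7, -16.3]
wrist_force: [1.2, -0.5, -2.8]
gripper_width: 24.6
```

Run:
```python
from h import *
o=robot.get_obs();R=tool(o)
plan(o["tool_pos"]-55*R[:,1],R,n=2)
```

```text
clk 4.02 pos [ 550.3 -220.2  151.3] F [ 1.2 -0.5 -2.8] T [-0.01  0.35 -0.04] j [ -31.   14.  120.   34.   16. -135.] w 24.6
total d(tool)cm [-0.  -5.5 -0. ] w [0. 0. 0.] rows 2
0  xyz [-0.   -2.75 -0.  ]  ang [0. 0. 0.]
1  xyz [-0.   -2.75 -0.  ]  ang [0. 0. 0.]
```

Call:
{"name": "servo_tool", "arguments": {"increments": [{"xyz":[0,-0.8,0],"angular":[0,0,0],"fingers":2.0},{"xyz":[0,-1.2,0],"angular":[0,0,0],"fingers":2.0},{"xyz":[0,-1.2,0],"angular":[0,0,0],"fingers":2.0},{"xyz":[0,-1.2,0],"angular":[0,0,0],"fingers":2.0},{"xyz":[0,-1.2,0],"angular":[0,0,0],"fingers":2.0}]}}

```text
clock: 4.43
tool_pos: [518.5, -210.7, 196.1]
tcp_rot: [-89.7, -34.4, -16.4]
wrist_force: [-0.5, -0.4, 0.3]
gripper_width: 24.7
```

Run:
```python
from h import *
o=robot.get_obs();R=tool(o)
cv2.imwrite("pics/w5.png",robot.grab_frame("wrist")[:,:,::-1])
plan([552,-90,305],lean(0,-16),n=10)
```

```text
clk 4.48 pos [ 518.1 -210.5  197.8] F [-0.9  1.  -0.2] T [0.09 0.37 0.05] j [ -33.    6.  119.   25.   23. -127.] w 24.9
total d(tool)cm [ 5.95 -8.86 12.56] w [-0.003 -0.005  0.603] rows 10
0  xyz [ 0.59 -0.89  1.26]  ang [-0.0003 -0.0005  0.0603]
1  xyz [ 0.54 -0.92  1.26]  ang [-0.0003 -0.0005  0.0603]
2  xyz [ 0.49 -0.95  1.25]  ang [-0.0003 -0.0005  0.0603]
3  xyz [ 0.43 -0.98  1.25]  ang [-0.0003 -0.0005  0.0603]
4  xyz [ 0.37 -1.    1.25]  ang [-0.0003 -0.0005  0.0603]
5  xyz [ 0.31 -1.02  1.25]  ang [-0.0003 -0.0005  0.0603]
6  xyz [ 0.25 -1.04  1.25]  ang [-0.0003 -0.0005  0.0603]
7  xyz [ 0.18 -1.05  1.25]  ang [-0.0003 -0.0005  0.0603]
8  xyz [ 0.12 -1.06  1.25]  ang [-0.0003 -0.0005  0.0603]
9  xyz [ 0.06 -1.07  1.25]  ang [-0.0003 -0.0005  0.0603]
```

View pics/w5.png

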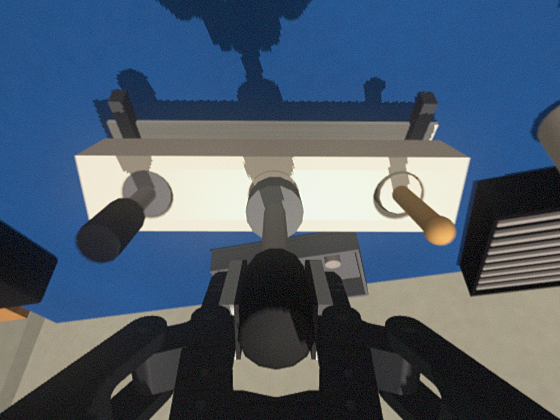

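Call:
{"name": "servo_tool", "arguments": {"increments": [{"xyz":[0,-1.5,0],"angular":[0,0,0],"fingers":2.0},{"xyz":[1.4,-2.1,0],"angular":[0,0,0],"fingers":2.0},{"xyz":[1.7,-2.5,0],"angular":[0,0,0],"fingers":2.0},{"xyz":[1.7,-2.5,0],"angular":[0,0,0.03],"fingers":2.0},{"xyz":[0.8,-0.5,0],"angular":[0,0,0.06],"fingers":2.0},{"xyz":[0.8,-0.5,1.5],"angular":[0,0,0.08],"fingers":2.0},{"xyz":[0.8,-0.4,1.5],"angular":[0,0,0.08],"fingers":2.0},{"xyz":[0.8,-0.4,1.5],"angular":[0,0,0.08],"fingers":2.0}]}}

```text
clock: 5.15
tool_pos: [529.2, -166.6, 323.9]
tcp_rot: [-89.6, -13.9, -16.9]
wrist_force: [0.9, -0.4, -2.3]
gripper_width: 24.6
```

Run:
```python
from h import *
plan([520,20,290],lean(0,-16),n=8)
```

```text
clk 5.15 pos [ 529.2 -166.6  323.9] F [ 0.9 -0.4 -2.3] T [0.1  0.13 0.06] j [-23.   5.  91.   2.  70. -97.] w 24.6
total d(tool)cm [-6.92  1.9  17.58] w [-0.005 -0.014  0.243] rows 8
0  xyz [-0.87  0.24  2.2 ]  ang [-0.0006 -0.0017  0.0303]
1  xyz [-0.85  0.26  2.2 ]  ang [-0.0006 -0.0017  0.0303]
2  xyz [-0.84  0.29  2.2 ]  ang [-0.0006 -0.0017  0.0303]
3  xyz [-0.83  0.31  2.2 ]  ang [-0.0006 -0.0017  0.0303]
4  xyz [-0.82  0.33  2.2 ]  ang [-0.0006 -0.0017  0.0303]
5  xyz [-0.8   0.36  2.21]  ang [-0.0006 -0.0017  0.0303]
6  xyz [-0.79  0.38  2.21]  ang [-0.0006 -0.0017  0.0303]
7  xyz [-0.77  0.4   2.21]  ang [-0.0006 -0.0017  0.0303]
```

Call:
{"name": "servo_tool", "arguments": {"increments": [{"xyz":[-1.3,0.3,3.6],"angular":[0,0,0.03],"fingers":2.0},{"xyz":[-1.3,0.4,3.6],"angular":[0,0,0.03],"fingers":2.0},{"xyz":[-1.3,0.4,3.6],"angular":[0,0,0.03],"fingers":2.0},{"xyz":[-1.3,0.4,3.6],"angular":[0,0,0.03],"fingers":2.0},{"xyz":[-1.3,0.4,3.6],"angular":[0,0,0.03],"fingers":2.0},{"xyz":[-1.3,0.4,3.6],"angular":[0,0,0.03],"fingers":2.0},{"xyz":[-1.3,0.4,3.6],"angular":[0,0,0.03],"fingers":2.0},{"xyz":[0,0,0],"angular":[0,0,0.03],"fingers":2.0}]}}

```text
clock: 5.82
tool_pos: [528.9, 113.1, 283.2]
tcp_rot: [-89.5, 0.1, -16.7]
wrist_force: [-0.3, -0.0, -1.9]
gripper_width: 24.4
```

Run:
```python
from h import *
plan([497,146,285],lean(0,-16),n=2)
o=robot.get_obs();print(o["tcp_rot"])
for n in("wrist","scene"): cv2.imwrite(f"pics/{n}6.png",robot.grab_frame(n)[:,:,::-1])
a=cv2.imread("pics/scene6.png");cv2.imwrite("pics/s6c.png",cv2.resize(a[90:290,270:470],None,fx=3,fy=3))
```

```text
clk 5.82 pos [528.9 113.1 283.2] F [-0.3 -0.  -1.9] T [-0.06 -0.03  0.02] j [  7.  13.  86.   1.  82. -66.] w 24.4
total d(tool)cm [-4.   -0.15  2.23] w [-0.009 -0.012 -0.002] rows 2
0  xyz [-2.   -0.08  1.12]  ang [-0.0044 -0.0062 -0.0012]
1  xyz [-1.99 -0.08  1.13]  ang [-0.0044 -0.0062 -0.0012]
[-89.49107272   0.14245015 -16.7149213 ]
```

View pics/wrist6.png

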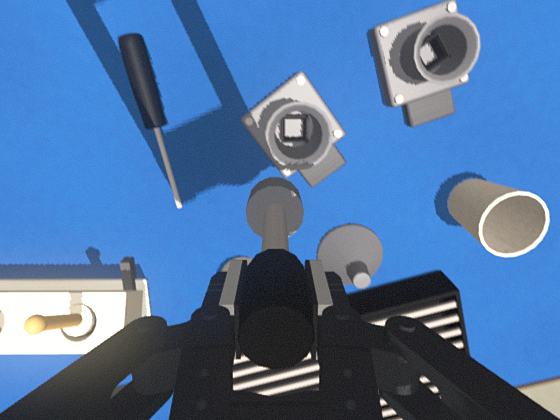

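View pics/s6c.png

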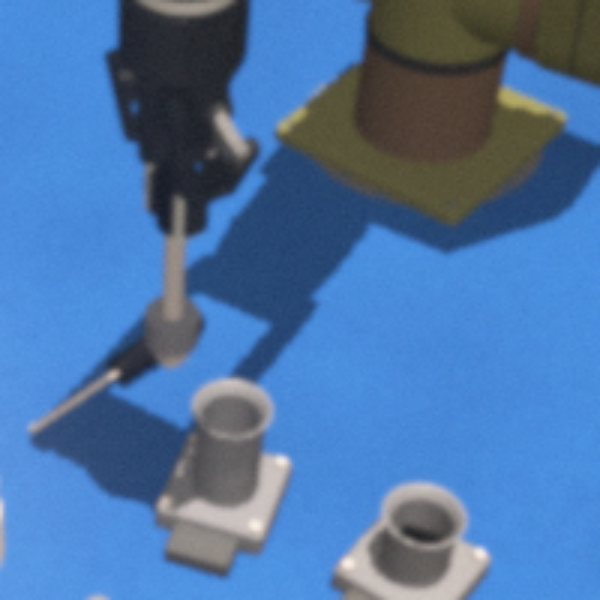

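Run:
```python
from h import *
a=cv2.imread("pics/wrist6.png")
K=CM["wrist"]["mtx"];H=np.linalg.inv(CM["wrist"]["hand_eye"])
def pt(P): Q=np.atleast_2d(P)@H[:3,:3].T+H[:3,3];Q=Q@K.T;return Q[:,:2]/Q[:,2:]
ov=a.copy()
y=np.array([0,1.,0])
for yy,r,c in((82.5,19,(255,0,255)),(110.5,19,(0,255,255)),(-19-22.5,13,(0,0,255))):
    cv2.polylines(ov,[(pt(circ(np.array([0,yy,0]),y,r))*16).round().astype(np.int32)],True,c,shift=4)
cv2.imwrite("pics/w6c.png",cv2.hconcat([cv2.resize(i[170:380,215:335],None,fx=2.8,fy=2.8) for i in(a,ov)]))
```

```text
(no output)
```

View pics/w6c.png

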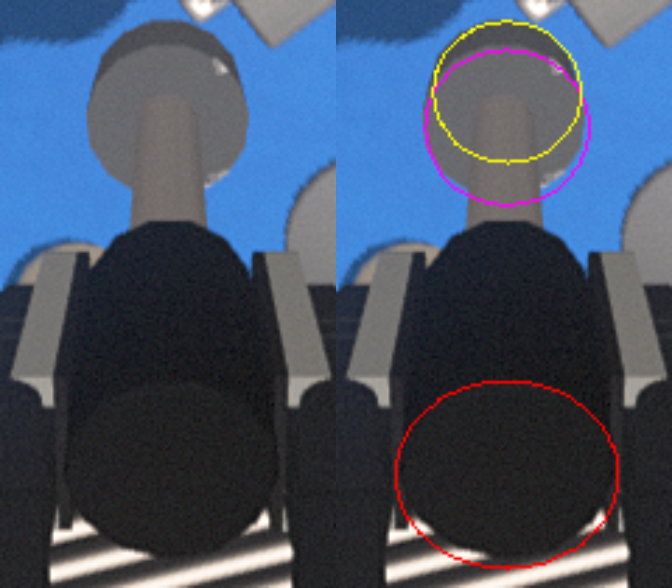

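Run:
```python
from h import *
K=CM["wrist"]["mtx"];H=np.linalg.inv(CM["wrist"]["hand_eye"])
def pt(P): Q=np.atleast_2d(P)@H[:3,:3].T+H[:3,3];Q=Q@K.T;return Q[:,:2]/Q[:,2:]
y=np.array([0,1.,0])
def obs(c,r): p=pt(c); e=(p-[215,170])*2.8; return e[:,0].min().round(),e[:,0].max().round(),e[:,1].min().round(),e[:,1].max().round()
for s in(0,3,5,7): print(s,"disctop",obs(circ(np.array([0,82.5+s,0]),y,19),0),"cap",obs(circ(np.array([0,-41.5+s,0]),y,13),0),"discbot",obs(circ(np.array([0,110.5+s,0]),y,19),0))
plan([497.3,146.2,285],lean(0,-16.5),n=2)
```

```text
0 disctop (np.float64(88.0), np.float64(252.0), np.float64(49.0), np.float64(203.0)) cap (np.float64(58.0), np.float64(281.0), np.float64(379.0), np.float64(567.0)) discbot (np.float64(96.0), np.float64(243.0), np.float64(20.0), np.float64(161.0))
3 disctop (np.float64(89.0), np.float64(251.0), np.float64(45.0), np.float64(198.0)) cap (np.float64(61.0), np.float64(279.0), np.float64(365.0), np.float64(549.0)) discbot (np.float64(97.0), np.float64(243.0), np.float64(18.0), np.float64(157.0))
5 disctop (np.float64(90.0), np.float64(250.0), np.float64(43.0), np.float64(195.0)) cap (np.float64(63.0), np.float64(277.0), np.float64(355.0), np.float64(538.0)) discbot (np.float64(97.0), np.float64(242.0), np.float64(16.0), np.float64(155.0))
7 disctop (np.float64(90.0), np.float64(249.0), np.float64(41.0), np.float64(192.0)) cap (np.float64(64.0), np.float64(275.0), np.float64(346.0), np.float64(526.0)) discbot (np.float64(98.0), np.float64(242.0), np.float64(14.0), np.float64(152.0))
clk 5.92 pos [530.7 107.7 283.4] F [ 0.2 -0.8 -1.4] T [-0.05 -0.05  0.01] j [  7.  13.  86.   0.  82. -66.] w 24.5
total d(tool)cm [-4.32 -0.15  2.71] w [-0.004 -0.006  0.001] rows 2
0  xyz [-2.16 -0.08  1.36]  ang [-0.0022 -0.0032  0.0006]
1  xyz [-2.15 -0.08  1.36]  ang [-0.0022 -0.0032  0.0006]
```

Call:
{"name": "servo_tool", "arguments": {"increments": [{"xyz":[-2.2,0,1.4],"angular":[0,0,0],"fingers":2.0},{"xyz":[-2.1,0,1.4],"angular":[0,0,0],"fingers":2.0},{"xyz":[0,0,0],"angular":[0,0,0],"fingers":2.0}]}}

```text
clock: 6.17
tool_pos: [498.6, 145.3, 281.5]
tcp_rot: [-89.9, -0.2, -17.1]
wrist_force: [0.6, -0.7, -1.3]
gripper_width: 24.7
```

Run:
```python
from h import *
plan([497.3,146.2,260],lean(0,-16.5),n=2)
```

```text
clk 6.17 pos [498.6 145.3 281.5] F [ 0.6 -0.7 -1.3] T [-0.04  0.04  0.01] j [ 12.  11.  88.   0.  81. -61.] w 24.7
total d(tool)cm [-0.16  2.15  0.04] w [-0.002 -0.01   0.003] rows 2
0  xyz [-0.08  1.08  0.02]  ang [-0.0012 -0.0052  0.0015]
1  xyz [-0.08  1.08  0.02]  ang [-0.0012 -0.0052  0.0015]
```

Call:
{"name": "servo_tool", "arguments": {"increments": [{"xyz":[-0.1,1.2,0],"angular":[0,0,0],"fingers":2.0},{"xyz":[-0.1,1.2,0],"angular":[0,0,0],"fingers":2.0},{"xyz":[0,0.5,0],"angular":[0,0,0],"fingers":2.0},{"xyz":[0,0,0],"angular":[0,0,0],"fingers":2.0}]}}

```text
clock: 6.5
tool_pos: [497.2, 142.2, 252.5]
tcp_rot: [-89.9, -0.6, -17.2]
wrist_force: [-0.0, -0.3, -1.6]
gripper_width: 24.6
```

Run:
```python
from h import *
plan([497.3,146.2,200],lean(0,-16.5),n=4)
for n in("wrist","scene","top"): cv2.imwrite(f"pics/{n}7.png",robot.grab_frame(n)[:,:,::-1])
a=cv2.imread("pics/scene7.png");b=cv2.imread("pics/wrist7.png")
cv2.imwrite("pics/s7c.png",cv2.hconcat([cv2.resize(a[150:270,300:400],None,fx=4,fy=4),cv2.resize(b[120:240,225:325],None,fx=4,fy=4)]))
```

```text
clk 6.5 pos [497.2 142.2 252.5] F [-0.  -0.3 -1.6] T [ 0.02  0.01 -0.  ] j [ 11.  12.  92.  -0.  76. -61.] w 24.6
total d(tool)cm [-0.16  5.25  0.38] w [-0.002 -0.013  0.01 ] rows 4
0  xyz [-0.04  1.31  0.09]  ang [-0.0006 -0.0032  0.0024]
1  xyz [-0.04  1.31  0.09]  ang [-0.0006 -0.0032  0.0024]
2  xyz [-0.03  1.31  0.1 ]  ang [-0.0006 -0.0032  0.0024]
3  xyz [-0.03  1.31  0.1 ]  ang [-0.0006 -0.0032  0.0024]
```

View pics/s7c.png

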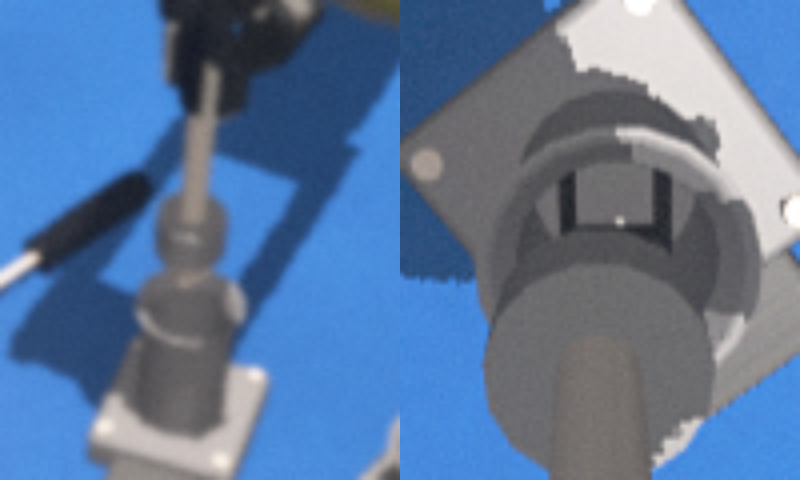

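Call:
{"name": "servo_tool", "arguments": {"increments": [{"xyz":[-0.1,0,0.4],"angular":[0,-0.01,0.01],"fingers":2.0},{"xyz":[0,0,0],"angular":[0,0,0],"fingers":2.0}]}}

```text
clock: 6.82
tool_pos: [499.7, 146.6, 255.1]
tcp_rot: [-89.7, -0.2, -16.7]
wrist_force: [-0.4, -0.5, 0.1]
gripper_width: 24.6
```

```bash
cat > wl.py <<'E'
import sys
from h import *
n=sys.argv[1];x,y,w,h=map(int,sys.argv[2:6]);k=float(sys.argv[6])
plan([float(v) for v in sys.argv[7:10]],lean(0,float(sys.argv[10])),n=1)
im=robot.grab_frame("wrist")[:,:,::-1];cv2.imwrite(f"pics/{n}.png",cv2.resize(im[y:y+h,x:x+w],None,fx=k,fy=k))
E
python3 wl.py w8 215 110 120 130 4.5 497.3 146.2 200 -16.5
```

```text
clk 6.82 pos [499.7 146.6 255.1] F [-0.4 -0.5  0.1] T [-0.03 -0.04  0.02] j [ 12.  12.  91.   0.  77. -62.] w 24.6
total d(tool)cm [-0.24  5.51 -0.13] w [-0.005 -0.003  0.003] rows 1
0  xyz [-0.24  5.51 -0.13]  ang [-0.0051 -0.0033  0.0032]
```

View pics/w8.png

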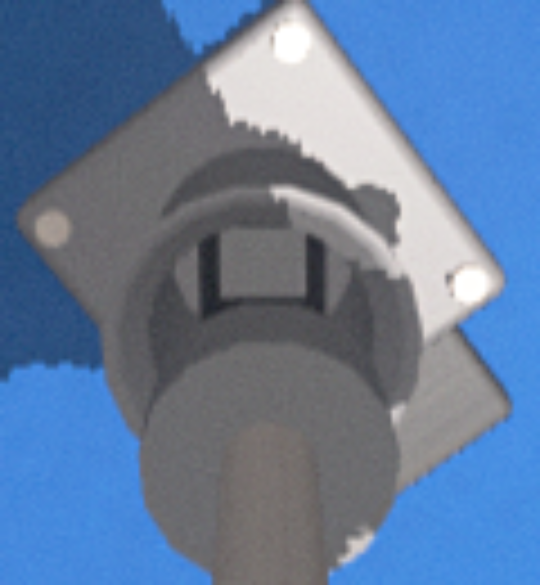

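Call:
{"name": "servo_tool", "arguments": {"increments": [{"xyz":[-0.2,1.0,-0.1],"angular":[0,0,0],"fingers":2.0},{"xyz":[0,1.0,0],"angular":[0,0,0],"fingers":2.0},{"xyz":[0,0.8,0],"angular":[0,0,0],"fingers":2.0},{"xyz":[0,0,0],"angular":[0,0,0],"fingers":2.0}]}}

```text
clock: 7.2
tool_pos: [498.2, 146.2, 225.4]
tcp_rot: [-89.7, -0.3, -16.7]
wrist_force: [-1.0, -0.1, -2.1]
gripper_width: 24.8
```

```bash
python3 wl.py w9 215 110 120 130 4.5 497.3 146.2 200 -16.5
```

```text
clk 7.2 pos [498.2 146.2 225.4] F [-1.  -0.1 -2.1] T [ 0.01 -0.01 -0.03] j [ 12.  13.  94.   0.  73. -62.] w 24.8
total d(tool)cm [-0.1   2.54 -0.04] w [-0.006 -0.003  0.006] rows 1
0  xyz [-0.1   2.54 -0.04]  ang [-0.0056 -0.0032  0.0057]
```

View pics/w9.png

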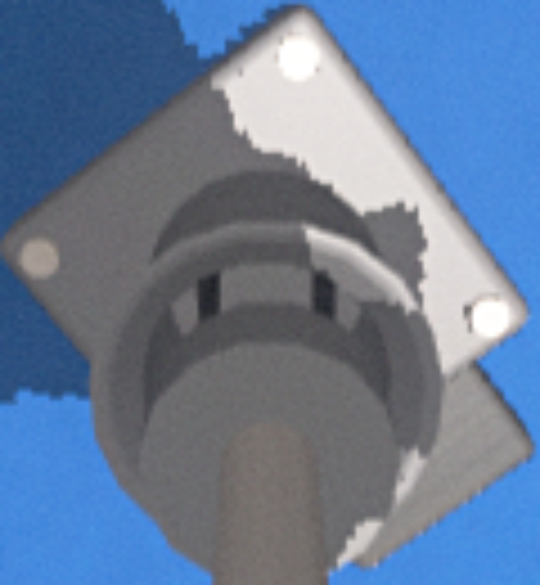

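Call:
{"name": "servo_tool", "arguments": {"increments": [{"xyz":[-0.1,0.8,0],"angular":[0,0,0],"fingers":2.0},{"xyz":[0,0.8,0],"angular":[0,0,0],"fingers":2.0},{"xyz":[0,0.8,0],"angular":[0,0,0],"fingers":2.0},{"xyz":[0,0,0],"angular":[0,0,0],"fingers":2.0}]}}

```text
clock: 7.58
tool_pos: [497.5, 146.8, 199.3]
tcp_rot: [-89.7, -0.3, -16.7]
wrist_force: [-1.4, 0.1, -1.2]
gripper_width: 24.6
```

```bash
python3 wl.py w10 215 110 120 130 4.5 497.3 146.2 170 -16.5
```

```text
clk 7.58 pos [497.5 146.8 199.3] F [-1.4  0.1 -1.2] T [-0.01  0.07 -0.04] j [ 12.  14.  96.   0.  69. -62.] w 24.6
total d(tool)cm [-0.02  2.93 -0.08] w [-0.006 -0.003  0.006] rows 1
0  xyz [-0.02  2.93 -0.08]  ang [-0.0057 -0.0029  0.006 ]
```

View pics/w10.png

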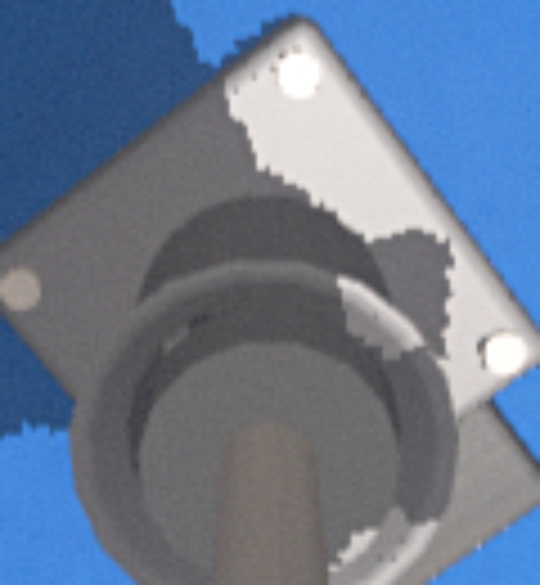

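Call:
{"name": "servo_tool", "arguments": {"increments": [{"xyz":[0,0.7,-0.05],"angular":[0,0,0],"fingers":2.0},{"xyz":[0,0.7,0],"angular":[0,0,0],"fingers":2.0},{"xyz":[0,0.4,0],"angular":[0,0,0],"fingers":2.0},{"xyz":[0,0,0],"angular":[0,0,0],"fingers":2.0}]}}

```text
clock: 7.97
tool_pos: [498.7, 146.5, 180.6]
tcp_rot: [-89.6, -0.5, -16.7]
wrist_force: [-0.3, 0.1, -1.2]
gripper_width: 24.7
```

Call:
{"name": "servo_tool", "arguments": {"increments": [{"xyz":[-0.1,0.4,0],"angular":[0,0,0],"fingers":2.0},{"xyz":[0,0.4,0],"angular":[0,0,0],"fingers":2.0},{"xyz":[0,0.2,0],"angular":[0,0,0],"fingers":2.0}]}}

```text
clock: 8.22
tool_pos: [498.2, 146.9, 170.1]
tcp_rot: [-89.6, -0.5, -16.7]
wrist_force: [-0.8, -0.6, -1.1]
gripper_width: 24.8
```

Call:
{"name": "servo_tool", "arguments": {"increments": [{"xyz":[-0.05,0.3,0],"angular":[0,0,0],"fingers":2.0},{"xyz":[0,0.2,0],"angular":[0,0,0],"fingers":2.0}]}}

```text
clock: 8.38
tool_pos: [497.7, 146.9, 164.7]
tcp_rot: [-89.6, -0.5, -16.7]
wrist_force: [0.0, -0.4, -1.9]
gripper_width: 24.7
```

Call:
{"name": "servo_tool", "arguments": {"increments": [{"xyz":[0,0.2,0],"angular":[0,0,0],"fingers":2.0},{"xyz":[0,0.2,0],"angular":[0,0,0],"fingers":2.0}]}}

```text
clock: 8.55
tool_pos: [497.8, 146.9, 160.3]
tcp_rot: [-89.6, -0.5, -16.7]
wrist_force: [-0.3, -0.6, -1.0]
gripper_width: 24.7
```

Call:
{"name": "servo_tool", "arguments": {"increments": [{"xyz":[0,0.2,0],"angular":[0,0,0],"fingers":2.0},{"xyz":[0,0.2,0],"angular":[0,0,0],"fingers":2.0}]}}

```text
clock: 8.72
tool_pos: [498.0, 146.8, 156.0]
tcp_rot: [-89.6, -0.6, -16.7]
wrist_force: [0.0, -0.2, -1.0]
gripper_width: 24.8
```

```bash
python3 wl.py w11 200 110 150 250 2.4 497.3 146.2 170 -16.5
```

```text
clk 8.72 pos [498.  146.8 156. ] F [ 0.  -0.2 -1. ] T [-0.1   0.07  0.02] j [ 12.  17.  99.   0.  63. -62.] w 24.8
total d(tool)cm [-0.03 -1.4  -0.07] w [-0.007 -0.003  0.01 ] rows 1
0  xyz [-0.03 -1.4  -0.07]  ang [-0.0067 -0.0027  0.0097]
```

View pics/w11.png

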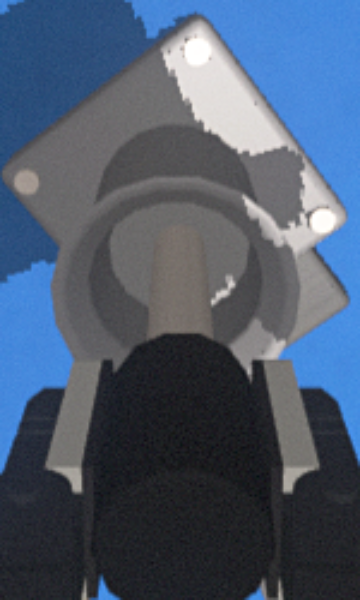

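Call:
{"name": "servo_tool", "arguments": {"increments": [{"xyz":[0,0.2,0],"angular":[0,0,0],"fingers":2.0},{"xyz":[0,0.2,0],"angular":[0,0,0],"fingers":2.0}]}}

```text
clock: 8.93
tool_pos: [499.2, 146.8, 154.5]
tcp_rot: [-89.6, -0.7, -16.6]
wrist_force: [-5.2, -3.0, 22.1]
gripper_width: 24.7
```

Run:
```python
from h import *
o=robot.get_obs();c=cam("wrist",o);im=robot.grab_frame("wrist")[:,:,::-1].copy()
raw=im.copy()
x=np.array([497.6,146.5,0]);z=np.array([0,0,1.])
for h,r,col in((107,26,(0,255,0)),(73,19,(0,0,255)),(87,19,(255,0,255))):
    cv2.polylines(im,[(proj(c,circ(x+h*z,z,r))*16).round().astype(np.int32)],True,col,shift=4)
cv2.imwrite("pics/w12.png",cv2.hconcat([cv2.resize(i[160:290,210:335],None,fx=3.1,fy=3.1) for i in(raw,im)]))
```

```text
(no output)
```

View pics/w12.png

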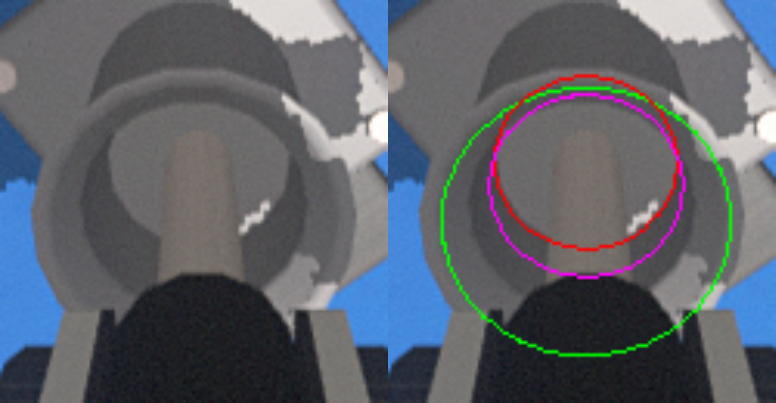

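Call:
{"name": "servo_tool", "arguments": {"increments": [{"xyz":[0,0,0],"angular":[0,0,0],"fingers":5.5},{"xyz":[0,0,0],"angular":[0,0,0],"fingers":5.5},{"xyz":[0,0,0],"angular":[0,0,0],"fingers":5.5},{"xyz":[0,0,0],"angular":[0,0,0],"fingers":5.5},{"xyz":[0,-1,0],"angular":[0,0,0],"fingers":5.5},{"xyz":[0,-3,0],"angular":[0,0,0],"fingers":5.5},{"xyz":[0,-3.5,0],"angular":[0,0,0],"fingers":5.5},{"xyz":[0,-3,0],"angular":[0,0,0],"fingers":5.5}]}}

```text
clock: 9.65
tool_pos: [493.3, 145.8, 258.1]
tcp_rot: [-89.9, 0.0, -16.7]
wrist_force: [1.8, 0.2, -0.2]
gripper_width: 54.8
```

Run:
```python
from h import *
o=robot.get_obs();print(o["tool_pos"],o["wrist_force"],o["gripper_width"],o["joint_pos"].round())
x=np.array([497.3,146.2,0]);z=np.array([0,0,1.])
out=[]
for n,(a,b,w,h),k in(("wrist",(190,150,170,200),2.2),("scene",(300,140,100,120),3.6)):
    c=cam(n,o) if n=="wrist" else cam(n); im=robot.grab_frame(n)[:,:,::-1].copy()
    for hh,r,col in((197,13,(0,0,255)),(152,13,(0,255,0)),(211,13,(255,0,255)),(107,26,(255,255,0))):
        cv2.polylines(im,[(proj(c,circ(x+hh*z,z,r))*16).round().astype(np.int32)],True,col,shift=4)
    out.append(cv2.resize(cv2.resize(im[b:b+h,a:a+w],None,fx=k,fy=k),(380,440)))
cv2.imwrite("pics/chk1.png",cv2.hconcat(out))
```

```text
[493.28634147 145.83758139 258.11559744] [ 1.78334209  0.17965428 -0.18926838] 54.83094748917152 [ 12.  12.  91.   0.  78. -62.]
```

View pics/chk1.png

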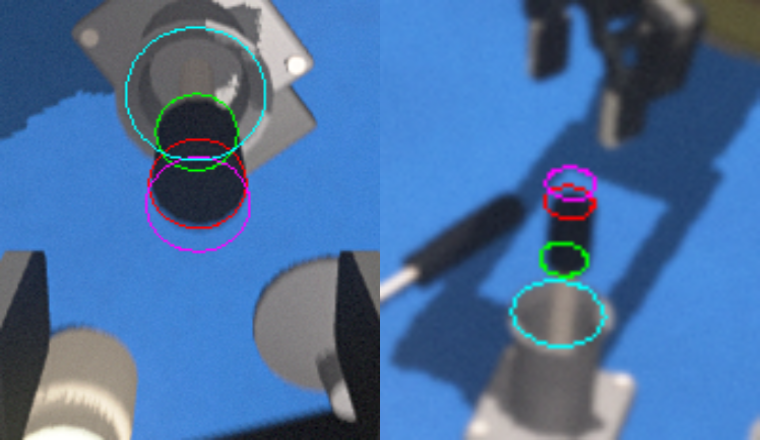

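Run:
```python
from h import *
R=lean(33.8,-16.7);g=np.array([532.2,-319.4,135.1]);y=R[:,1]
plan([505,-150,245],lean(22,-16.7),n=8)
print((g-70*y).round(1))
```

```text
clk 9.75 pos [497.3 146.7 262.4] F [ 0.2  0.5 -0.4] T [-0.01  0.03  0.01] j [ 12.  11.  91.   0.  77. -62.] w 55.0
total d(tool)cm [  9.23   1.63 -28.21] w [-0.007 -0.001 -0.374] rows 8
0  xyz [ 1.15  0.2  -3.53]  ang [-0.0009 -0.0001 -0.0468]
1  xyz [ 1.14  0.26 -3.53]  ang [-0.0009 -0.0001 -0.0468]
2  xyz [ 1.13  0.32 -3.53]  ang [-0.0009 -0.0001 -0.0468]
3  xyz [ 1.11  0.37 -3.53]  ang [-0.0009 -0.0001 -0.0468]
4  xyz [ 1.09  0.43 -3.53]  ang [-0.0009 -0.0001 -0.0468]
5  xyz [ 1.07  0.48 -3.53]  ang [-0.0009 -0.0001 -0.0468]
6  xyz [ 1.05  0.53 -3.53]  ang [-0.0009 -0.0001 -0.0468]
7  xyz [ 1.02  0.59 -3.52]  ang [-0.0009 -0.0001 -0.0468]
[ 494.9 -308.2  193.3]
```

Call:
{"name": "servo_tool", "arguments": {"increments": [{"xyz":[1.1,0.1,-3.6],"angular":[0,0,-0.047],"fingers":5.5},{"xyz":[1.1,0.2,-3.6],"angular":[0,0,-0.047],"fingers":5.5},{"xyz":[1.1,0.3,-3.6],"angular":[0,0,-0.047],"fingers":5.5},{"xyz":[1.1,0.4,-3.6],"angular":[0,0,-0.047],"fingers":5.5},{"xyz":[1.1,0.4,-3.6],"angular":[0,0,-0.047],"fingers":5.5},{"xyz":[1.1,0.5,-3.6],"angular":[0,0,-0.047],"fingers":5.5},{"xyz":[1.0,0.5,-3.5],"angular":[0,0,-0.047],"fingers":5.5},{"xyz":[1.0,0.6,-3.5],"angular":[0,0,-0.047],"fingers":5.5}]}}

```text
clock: 10.42
tool_pos: [508.9, -156.4, 249.7]
tcp_rot: [-89.4, -23.6, -16.1]
wrist_force: [0.5, 0.5, 0.8]
gripper_width: 54.9
```

Run:
```python
from h import *
R=lean(33.8,-16.7);g=np.array([532.2,-319.4,135.1]);y=R[:,1]
plan(g-70*y,R,n=6)
```

```text
clk 10.42 pos [ 508.9 -156.4  249.7] F [0.5 0.5 0.8] T [0.05 0.15 0.02] j [ -24.    3.  108.    5.   46. -101.] w 54.9
total d(tool)cm [  0.36   6.15 -15.05] w [-0.016  0.008 -0.178] rows 6
0  xyz [ 0.06  1.03 -2.51]  ang [-0.0027  0.0014 -0.0296]
1  xyz [ 0.03  1.03 -2.51]  ang [-0.0027  0.0014 -0.0296]
2  xyz [ 0.01  1.04 -2.5 ]  ang [-0.0027  0.0014 -0.0296]
3  xyz [-0.02  1.05 -2.5 ]  ang [-0.0027  0.0014 -0.0296]
4  xyz [-0.05  1.05 -2.5 ]  ang [-0.0027  0.0014 -0.0296]
5  xyz [-0.08  1.06 -2.49]  ang [-0.0027  0.0014 -0.0296]
```

Call:
{"name": "servo_tool", "arguments": {"increments": [{"xyz":[0,0.9,-2.5],"angular":[0,0,-0.03],"fingers":5.5},{"xyz":[0,0.9,-2.5],"angular":[0,0,-0.03],"fingers":5.5},{"xyz":[0,1,-2.5],"angular":[0,0,-0.03],"fingers":5.5},{"xyz":[0,1,-2.5],"angular":[0,0,-0.03],"fingers":5.5},{"xyz":[0,1,-2.5],"angular":[0,0,-0.03],"fingers":5.5},{"xyz":[-0.1,1,-2.5],"angular":[-0.01,0,-0.03],"fingers":5.5},{"xyz":[0,0,0],"angular":[0,0,0],"fingers":5.5}]}}

```text
clock: 11.0
tool_pos: [488.7, -322.5, 196.1]
tcp_rot: [-90.4, -34.8, -16.6]
wrist_force: [0.8, -0.5, 0.2]
gripper_width: 55.0
```

Run:
```python
from h import *
o=robot.get_obs();im=robot.grab_frame("wrist")[:,:,::-1].copy();raw=im.copy()
R=lean(33.8,-16.7);g=np.array([532.2,-319.4,135.1]);y=R[:,1];c=cam("wrist",o)
for d,r,col in((-22.5,13,(0,0,255)),(22.5,13,(0,255,0)),(65.5,19,(255,0,255))): cv2.polylines(im,[(proj(c,circ(g+d*y,y,r))*16).round().astype(np.int32)],True,col,shift=4)
cv2.imwrite("pics/w13.png",im);cv2.imwrite("pics/w13r.png",raw)
plan(g+20*y,R,n=4)
```

```text
clk 11.05 pos [ 488.9 -320.9  196.5] F [ 0.4  0.5 -0.2] T [ 0.06  0.31 -0.04] j [ -48.    9.  116.   37.   30. -150.] w 55.0
total d(tool)cm [-0.15  9.38  1.42] w [0.003 0.001 0.016] rows 4
0  xyz [-0.04  2.35  0.35]  ang [0.0009 0.0002 0.0039]
1  xyz [-0.03  2.35  0.35]  ang [0.0009 0.0002 0.0039]
2  xyz [-0.02  2.35  0.35]  ang [0.0009 0.0002 0.0039]
3  xyz [-0.01  2.35  0.35]  ang [0.0009 0.0002 0.0039]
```

View pics/w13.png

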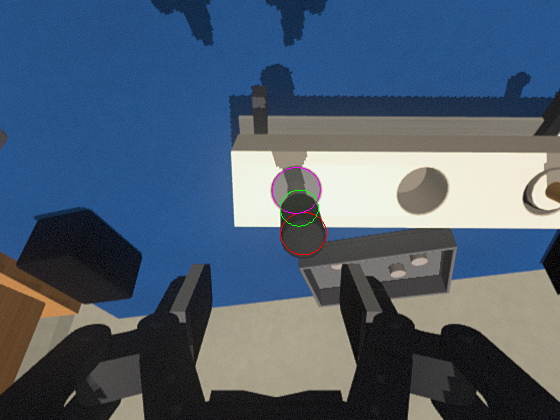

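Call:
{"name": "servo_tool", "arguments": {"increments": [{"xyz":[0,0,0.2],"angular":[0,0.11,0],"fingers":5.5},{"xyz":[0,0,0.2],"angular":[0,0.11,0],"fingers":5.5},{"xyz":[0,0,0.2],"angular":[0,0.11,0],"fingers":5.5},{"xyz":[0,0,0.2],"angular":[0,0.11,0],"fingers":5.5},{"xyz":[0,0,0.2],"angular":[0,0.11,0],"fingers":5.5},{"xyz":[0,0,0.2],"angular":[0,0.11,0],"fingers":5.5},{"xyz":[0,0,0.2],"angular":[0,0.11,0],"fingers":5.5},{"xyz":[0,0,0],"angular":[0,0,0],"fingers":5.5}]}}

```text
clock: 11.72
tool_pos: [496.5, -301.2, 199.5]
tcp_rot: [-63.6, -22.7, -68.2]
wrist_force: [0.5, -0.5, -0.0]
gripper_width: 54.7
```

```bash
cat > s.py <<'E'
from h import *
import sys
R0=lean(33.8,-16.7);g=np.array([532.2,-319.4,135.1]);y=R0[:,1]
R=R0@Ro.from_rotvec([0,np.radians(44),0]).as_matrix()
E
python3 - <<'E'
from s import *
o=robot.get_obs();im=robot.grab_frame("wrist")[:,:,::-1].copy();raw=im.copy();c=cam("wrist",o)
for d,r,col in((-22.5,13,(0,0,255)),(22.5,13,(0,255,0)),(65.5,19,(255,0,255))): cv2.polylines(im,[(proj(c,circ(g+d*y,y,r))*16).round().astype(np.int32)],True,col,shift=4)
cv2.imwrite("pics/w14.png",im);cv2.imwrite("pics/w14r.png",raw)
plan(g+20*y,R,n=4)
E
```

```text
clk 11.77 pos [ 496.4 -301.2  199.4] F [-0.3  0.7  0.1] T [ 0.1   0.29 -0.01] j [ -46.    9.  116.   34.   30. -100.] w 55.2
total d(tool)cm [ 0.3   9.54 -0.8 ] w [-0.01  -0.033  0.002] rows 4
0  xyz [ 0.07  2.38 -0.2 ]  ang [-0.0025 -0.0084  0.0004]
1  xyz [ 0.07  2.39 -0.2 ]  ang [-0.0025 -0.0084  0.0004]
2  xyz [ 0.07  2.39 -0.19]  ang [-0.0025 -0.0084  0.0004]
3  xyz [ 0.07  2.39 -0.19]  ang [-0.0025 -0.0084  0.0004]
```

View pics/w14.png

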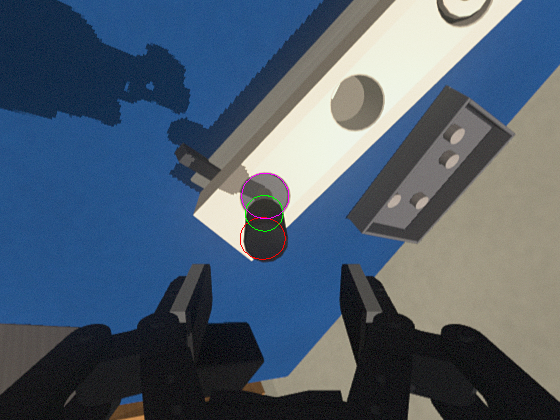

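Call:
{"name": "servo_tool", "arguments": {"increments": [{"xyz":[0.3,1.0,-0.4],"angular":[-0.01,0,0],"fingers":5.5},{"xyz":[0.1,2.5,-0.4],"angular":[0,0,0],"fingers":5.5},{"xyz":[0,2.5,0],"angular":[0,0,0],"fingers":5.5},{"xyz":[0,2.5,0],"angular":[0,0,0],"fingers":5.5},{"xyz":[0,0,0],"angular":[0,0,0],"fingers":5.5}]}}

```text
clock: 12.18
tool_pos: [540.9, -323.9, 127.2]
tcp_rot: [-64.7, -23.6, -67.0]
wrist_force: [0.3, 0.8, -0.3]
gripper_width: 55.1
```

Run:
```python
from s import *
plan(g+20*y+R[:,0]*1+R[:,2]*1,R,n=1)
```

```text
clk 12.18 pos [ 540.9 -323.9  127.2] F [ 0.3  0.8 -0.3] T [ 0.11  0.28 -0.04] j [ -43.   19.  116.   46.   20. -112.] w 55.1
total d(tool)cm [-0.29  0.81 -0.02] w [ 0.    -0.015  0.008] rows 1
0  xyz [-0.29  0.81 -0.02]  ang [ 0.0004 -0.0147  0.008 ]
```

Call:
{"name": "servo_tool", "arguments": {"increments": [{"xyz":[-0.3,0.5,0],"angular":[0,0,0],"fingers":5.5},{"xyz":[0,0.3,0],"angular":[0,0,0],"fingers":5.5},{"xyz":[0,0,0],"angular":[0,0,0],"fingers":5.5}]}}

```text
clock: 12.43
tool_pos: [544.6, -322.2, 116.5]
tcp_rot: [-64.9, -23.5, -66.6]
wrist_force: [0.3, 0.8, 0.8]
gripper_width: 54.7
```

Run:
```python
from s import *
plan(g+20*y+R[:,0]*1+R[:,2]*1,R,n=1)
cv2.imwrite("pics/w15.png",robot.grab_frame("wrist")[:,:,::-1])
```

```text
clk 12.43 pos [ 544.6 -322.2  116.5] F [0.3 0.8 0.8] T [0.07 0.25 0.  ] j [ -43.   20.  116.   48.   19. -114.] w 54.7
total d(tool)cm [ 0.15 -0.25  0.03] w [ 0.002 -0.01   0.004] rows 1
0  xyz [ 0.15 -0.25  0.03]  ang [ 0.0021 -0.0096  0.0036]
```

View pics/w15.png

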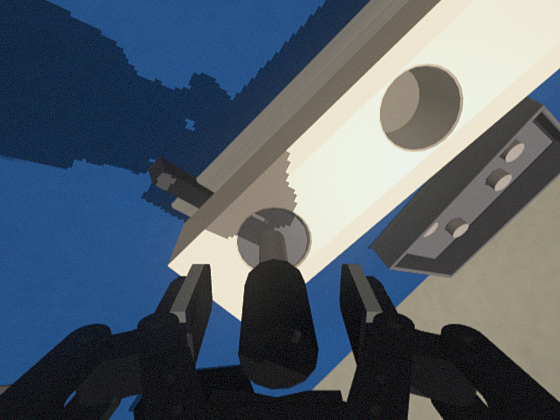

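Call:
{"name": "servo_tool", "arguments": {"increments": [{"xyz":[0.1,-0.2,0],"angular":[0,0,0],"fingers":5.5},{"xyz":[0,0,0],"angular":[0,0,0],"fingers":2.0},{"xyz":[0,0,0],"angular":[0,0,0],"fingers":2.0},{"xyz":[0,0,0],"angular":[0,0,0],"fingers":2.0},{"xyz":[0,0,0],"angular":[0,0,0],"fingers":2.0},{"xyz":[0,0,0],"angular":[0,0,0],"fingers":2.0}]}}

```text
clock: 12.98
tool_pos: [542.4, -323.1, 121.9]
tcp_rot: [-64.9, -23.8, -66.6]
wrist_force: [-0.5, -0.3, -2.2]
gripper_width: 24.5
```

Call:
{"name": "servo_tool", "arguments": {"increments": [{"xyz":[0,-0.8,0],"angular":[0,0,0],"fingers":2.0},{"xyz":[0,-1.2,0],"angular":[0,0,0],"fingers":2.0},{"xyz":[0,-1.2,0],"angular":[0,0,0],"fingers":2.0},{"xyz":[0,-1.2,0],"angular":[0,0,0],"fingers":2.0},{"xyz":[0,-1.2,0],"angular":[0,0,0],"fingers":2.0},{"xyz":[0,-1.2,0],"angular":[0,0,0],"fingers":2.0}]}}

```text
clock: 13.48
tool_pos: [505.3, -311.2, 178.1]
tcp_rot: [-65.0, -23.5, -66.6]
wrist_force: [0.3, 0.1, -1.0]
gripper_width: 24.7
```

Run:
```python
from s import *
cv2.imwrite("pics/w16.png",robot.grab_frame("wrist")[:,:,::-1])
o=robot.get_obs();print((tool(o).T@[0,0,1]).round(3))
Rv=lean(0,-16.5)@Ro.from_rotvec([0,np.radians(44),0]).as_matrix()
plan(o["tool_pos"]+[0,0,110],None,n=3)
plan([480,-150,290],Rv,n=8)
```

```text
[ 0.401 -0.83   0.388]
clk 13.53 pos [ 505.  -311.2  179.9] F [-1.3 -0.1 -0.5] T [ 0.12  0.51 -0.03] j [ -45.   11.  116.   36.   27. -102.] w 24.5
total d(tool)cm [ 4.42 -9.13  4.27] w [0. 0. 0.] rows 3
0  xyz [ 1.47 -3.04  1.42]  ang [0. 0. 0.]
1  xyz [ 1.47 -3.04  1.42]  ang [0. 0. 0.]
2  xyz [ 1.47 -3.04  1.42]  ang [0. 0. 0.]
clk 13.53 pos [ 505.  -311.2  179.9] F [-1.3 -0.1 -0.5] T [ 0.12  0.51 -0.03] j [ -45.   11.  116.   36.   27. -102.] w 24.5
total d(tool)cm [-10.04 -13.14  10.67] w [-0.409 -0.013  0.429] rows 8
0  xyz [-1.25 -1.64  1.33]  ang [-0.0511 -0.0016  0.0536]
1  xyz [-1.34 -1.64  1.25]  ang [-0.0511 -0.0016  0.0536]
2  xyz [-1.43 -1.63  1.17]  ang [-0.0511 -0.0016  0.0536]
3  xyz [-1.51 -1.61  1.09]  ang [-0.0511 -0.0016  0.0536]
4  xyz [-1.59 -1.58  1.01]  ang [-0.0511 -0.0016  0.0536]
5  xyz [-1.68 -1.54  0.94]  ang [-0.0511 -0.0016  0.0536]
6  xyz [-1.76 -1.49  0.86]  ang [-0.0511 -0.0016  0.0536]
7  xyz [-1.83 -1.44  0.79]  ang [-0.0511 -0.0016  0.0536]
```

View pics/w16.png

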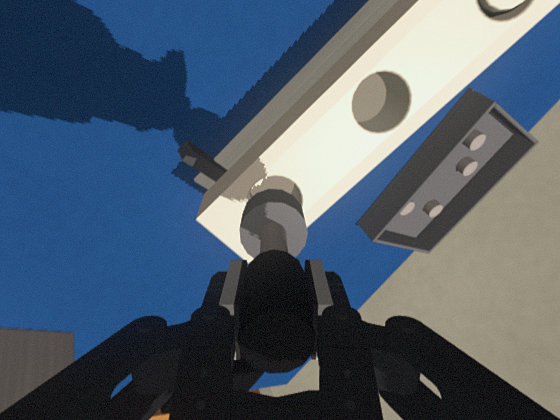

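Call:
{"name": "servo_tool", "arguments": {"increments": [{"xyz":[0,-1.5,0],"angular":[0,0,0],"fingers":2.0},{"xyz":[1.4,-3.0,1.4],"angular":[0,0,0],"fingers":2.0},{"xyz":[1.4,-3.0,1.4],"angular":[0,0,0],"fingers":2.0},{"xyz":[1.4,-3.0,1.4],"angular":[0,0,0],"fingers":2.0}]}}

```text
clock: 13.87
tool_pos: [489.9, -301.6, 291.4]
tcp_rot: [-65.6, -22.3, -66.3]
wrist_force: [-0.1, 1.1, -1.5]
gripper_width: 24.5
```

Run:
```python
from s import *
Rv=lean(0,-16.5)@Ro.from_rotvec([0,np.radians(44),0]).as_matrix()
plan([520,-100,280],Rv,n=8)
```

```text
clk 13.87 pos [ 489.9 -301.6  291.4] F [-0.1  1.1 -1.5] T [0.14 0.38 0.02] j [-46.   2. 106.  22.  45. -86.] w 24.5
total d(tool)cm [-16.41  -0.52  12.15] w [-0.401 -0.016  0.404] rows 8
0  xyz [-2.05 -0.06  1.52]  ang [-0.0501 -0.002   0.0505]
1  xyz [-2.05 -0.04  1.52]  ang [-0.0501 -0.002   0.0505]
2  xyz [-2.05 -0.01  1.52]  ang [-0.0501 -0.002   0.0505]
3  xyz [-2.04  0.02  1.53]  ang [-0.0501 -0.002   0.0505]
4  xyz [-2.04  0.04  1.53]  ang [-0.0501 -0.002   0.0505]
5  xyz [-2.03  0.07  1.54]  ang [-0.0501 -0.002   0.0505]
6  xyz [-2.03  0.09  1.55]  ang [-0.0501 -0.002   0.0505]
7  xyz [-2.02  0.12  1.56]  ang [-0.0501 -0.002   0.0505]
```

Call:
{"name": "servo_tool", "arguments": {"increments": [{"xyz":[-2.4,-0.3,1.8],"angular":[-0.05,0,0.05],"fingers":2.0},{"xyz":[-2.4,-0.4,1.8],"angular":[-0.05,0,0.05],"fingers":2.0},{"xyz":[-2.4,-0.5,1.8],"angular":[-0.05,0,0.05],"fingers":2.0},{"xyz":[-2.4,-0.5,1.8],"angular":[-0.05,0,0.05],"fingers":2.0},{"xyz":[-2.4,-0.5,1.8],"angular":[-0.05,0,0.05],"fingers":2.0},{"xyz":[-2.4,-0.5,1.8],"angular":[-0.05,0,0.05],"fingers":2.0},{"xyz":[-2.4,-0.5,1.8],"angular":[-0.05,0,0.05],"fingers":2.0},{"xyz":[-2.4,-0.4,1.8],"angular":[-0.05,0,0.05],"fingers":2.0}]}}

```text
clock: 14.53
tool_pos: [518.3, -61.7, 326.2]
tcp_rot: [-90.3, -0.4, -62.5]
wrist_force: [0.3, -0.0, -1.7]
gripper_width: 24.5
```

Run:
```python
from s import *
Rv=lean(0,-16.5)@Ro.from_rotvec([0,np.radians(44),0]).as_matrix()
plan([480,270,325],Rv,n=10)
```

```text
clk 14.53 pos [518.3 -61.7 326.2] F [ 0.3 -0.  -1.7] T [-0.02 -0.08  0.03] j [-11.  10.  83.  -0.  87. -39.] w 24.5
total d(tool)cm [-31.19  -0.15  11.92] w [ 0.006 -0.035  0.006] rows 10
0  xyz [-3.12 -0.01  1.19]  ang [ 0.0006 -0.0035  0.0006]
1  xyz [-3.11 -0.01  1.2 ]  ang [ 0.0006 -0.0035  0.0006]
2  xyz [-3.11 -0.01  1.21]  ang [ 0.0006 -0.0035  0.0006]
3  xyz [-3.11 -0.01  1.22]  ang [ 0.0006 -0.0035  0.0006]
4  xyz [-3.1  -0.    1.24]  ang [ 0.0006 -0.0035  0.0006]
5  xyz [-3.1  -0.    1.25]  ang [ 0.0006 -0.0035  0.0006]
6  xyz [-3.09  0.    1.26]  ang [ 0.0006 -0.0035  0.0006]
7  xyz [-3.09  0.    1.27]  ang [ 0.0006 -0.0035  0.0006]
8  xyz [-3.08  0.01  1.28]  ang [ 0.0006 -0.0035  0.0006]
9  xyz [-3.08  0.01  1.29]  ang [ 0.0006 -0.0035  0.0006]
```

Call:
{"name": "servo_tool", "arguments": {"increments": [{"xyz":[-3.6,-0.1,1.4],"angular":[0,0,0],"fingers":2.0},{"xyz":[-3.6,-0.1,1.4],"angular":[0,0,0],"fingers":2.0},{"xyz":[-3.6,-0.1,1.4],"angular":[0,0,0],"fingers":2.0},{"xyz":[-3.6,0,1.4],"angular":[0,0,0],"fingers":2.0},{"xyz":[-3.6,0,1.4],"angular":[0,0,0],"fingers":2.0},{"xyz":[-3.6,0,1.4],"angular":[0,0,0],"fingers":2.0},{"xyz":[-3.6,0,1.4],"angular":[0,0,0],"fingers":2.0},{"xyz":[-3.6,0,1.4],"angular":[0,0,0],"fingers":2.0}]}}

```text
clock: 15.2
tool_pos: [489.5, 261.8, 322.4]
tcp_rot: [-90.3, 0.0, -62.4]
wrist_force: [1.4, -0.6, -0.8]
gripper_width: 24.7
```

Run:
```python
from s import *
plan([465.3,293.4,240],toolR([0,0,-1],tool(robot.get_obs())[:,2]),n=4)
o=robot.get_obs();print(o["tcp_rot"])
K=CM["wrist"]["mtx"];H=np.linalg.inv(CM["wrist"]["hand_eye"])
def pt(P): Q=np.atleast_2d(P)@H[:3,:3].T+H[:3,3];Q=Q@K.T;return Q[:,:2]/Q[:,2:]
raw=robot.grab_frame("wrist")[:,:,::-1].copy();ov=raw.copy();Y=np.array([0,1.,0])
for yy,r,c in((46.5,19,(255,0,255)),(74.5,19,(0,255,255)),(-19-22.5,13,(0,0,255))):
    cv2.polylines(ov,[(pt(circ(np.array([0,yy,0]),Y,r))*16).round().astype(np.int32)],True,c,shift=4)
cv2.imwrite("pics/w17.png",raw)
cv2.imwrite("pics/w17c.png",cv2.hconcat([cv2.resize(i[180:390,215:335],None,fx=2.8,fy=2.8) for i in(raw,ov)]))
```

```text
clk 15.2 pos [489.5 261.8 322.4] F [ 1.4 -0.6 -0.8] T [-0.04 -0.09  0.03] j [24. 13. 80.  0. 88. -4.] w 24.7
total d(tool)cm [-3.92  8.24 -0.63] w [ 0.006 -0.    -0.001] rows 4
0  xyz [-0.98  2.06 -0.16]  ang [ 0.0015 -0.     -0.0002]
1  xyz [-0.98  2.06 -0.16]  ang [ 0.0015 -0.     -0.0002]
2  xyz [-0.98  2.06 -0.16]  ang [ 0.0015 -0.     -0.0002]
3  xyz [-0.98  2.06 -0.17]  ang [ 0.0015 -0.     -0.0002]
[-9.03334612e+01  3.50840403e-02 -6.23644585e+01]
```

View pics/w17c.png

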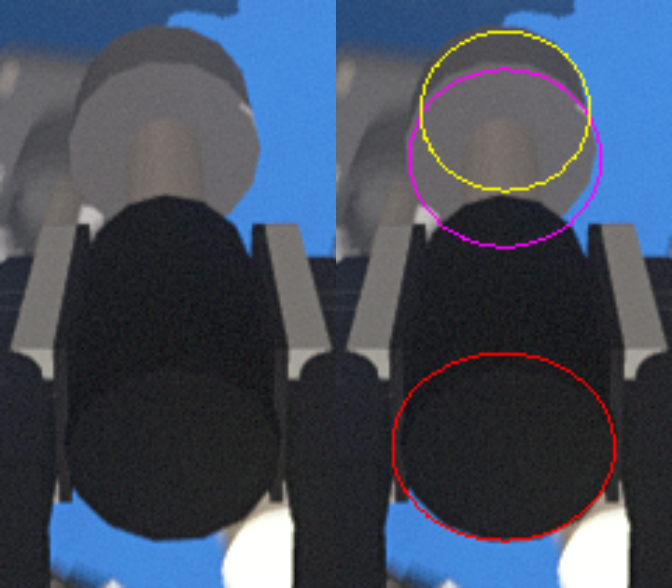

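View pics/w17.png

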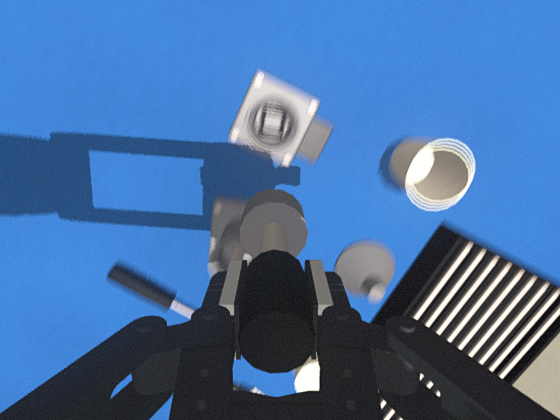

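Call:
{"name": "servo_tool", "arguments": {"increments": [{"xyz":[-2,2,-0.3],"angular":[0,0,0],"fingers":2.0},{"xyz":[-1.9,3,-0.3],"angular":[0,0,0],"fingers":2.0},{"xyz":[0,3,0],"angular":[0,0,0],"fingers":2.0},{"xyz":[0,2.5,0],"angular":[0,0,0],"fingers":2.0},{"xyz":[0,0,0],"angular":[0,0,0],"fingers":2.0},{"xyz":[0,0,0],"angular":[0,0,0],"fingers":2.0}]}}

```text
clock: 15.75
tool_pos: [462.3, 313.6, 212.6]
tcp_rot: [-89.9, 0.8, -61.3]
wrist_force: [1.0, -0.6, -1.0]
gripper_width: 24.9
```

```bash
cat > wm.py <<'E'
from s import *
import sys
n=sys.argv[1]
plan([465.3,293.4,float(sys.argv[2])],toolR([0,0,-1],tool(robot.get_obs())[:,2]),n=1)
im=robot.grab_frame("wrist")[:,:,::-1];cv2.imwrite(f"pics/{n}.png",cv2.resize(im[100:320,195:365],None,fx=2.7,fy=2.7))
E
python3 wm.py w18 170
```

```text
clk 15.75 pos [462.3 313.6 212.6] F [ 1.  -0.6 -1. ] T [ 0.04 -0.01  0.03] j [29. 17. 90.  1. 73.  0.] w 24.9
total d(tool)cm [ 1.98  4.23 -0.71] w [-0.002  0.    -0.015] rows 1
0  xyz [ 1.98  4.23 -0.71]  ang [-0.0017  0.     -0.0147]
```

View pics/w18.png

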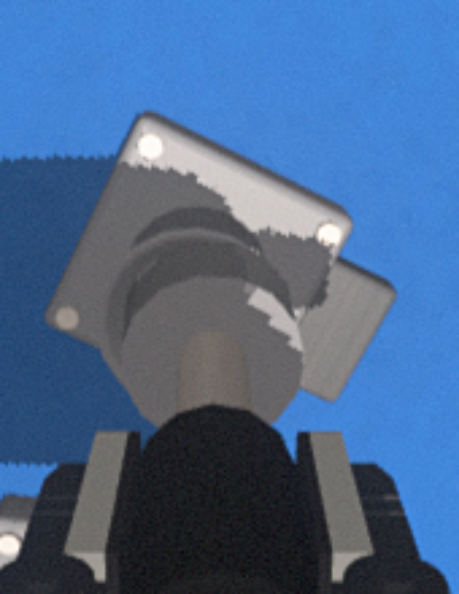

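Call:
{"name": "servo_tool", "arguments": {"increments": [{"xyz":[1.9,0,-0.7],"angular":[0,0,-0.015],"fingers":2.0},{"xyz":[0,0,0],"angular":[0,0,0],"fingers":2.0},{"xyz":[0,0,0],"angular":[0,0,0],"fingers":2.0}]}}

```text
clock: 16.05
tool_pos: [468.2, 292.3, 216.1]
tcp_rot: [-89.6, -0.1, -61.3]
wrist_force: [0.6, -0.2, -1.0]
gripper_width: 24.7
```

```bash
python3 wm.py w19 170
```

```text
clk 16.05 pos [468.2 292.3 216.1] F [ 0.6 -0.2 -1. ] T [ 0.03 -0.06  0.04] j [28. 16. 91. -0. 73. -1.] w 24.7
total d(tool)cm [-0.25  4.61 -0.23] w [-0.007 -0.     0.002] rows 1
0  xyz [-0.25  4.61 -0.23]  ang [-0.0068 -0.      0.0016]
```

View pics/w19.png

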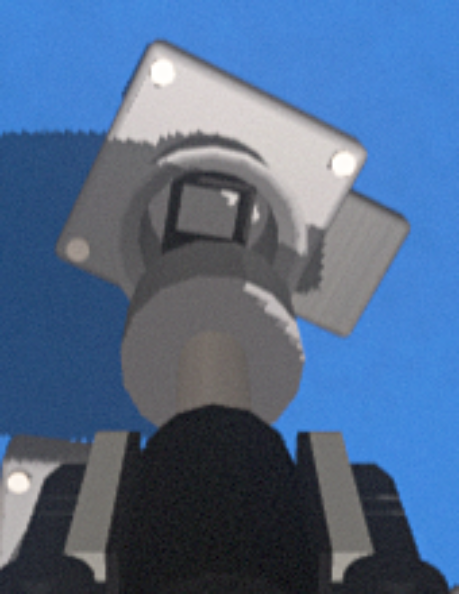

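Call:
{"name": "servo_tool", "arguments": {"increments": [{"xyz":[-0.25,0.9,-0.25],"angular":[-0.007,0,0],"fingers":2.0},{"xyz":[0,0.9,0],"angular":[0,0,0],"fingers":2.0},{"xyz":[0,0.5,0],"angular":[0,0,0],"fingers":2.0},{"xyz":[0,0,0],"angular":[0,0,0],"fingers":2.0}]}}

```text
clock: 16.43
tool_pos: [467.1, 293.2, 194.5]
tcp_rot: [-89.6, -0.1, -61.4]
wrist_force: [-1.1, -1.2, -2.2]
gripper_width: 24.8
```

```bash
python3 wm.py w20 170
```

```text
clk 16.43 pos [467.1 293.2 194.5] F [-1.1 -1.2 -2.2] T [-0.   -0.01  0.  ] j [28. 17. 92. -0. 70. -1.] w 24.8
total d(tool)cm [-0.11  2.45 -0.16] w [-0.006 -0.     0.002] rows 1
0  xyz [-0.11  2.45 -0.16]  ang [-0.0064 -0.      0.0019]
```

View pics/w20.png

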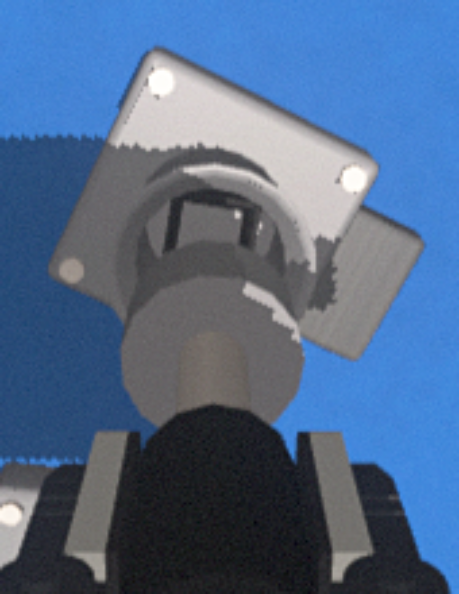

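Call:
{"name": "servo_tool", "arguments": {"increments": [{"xyz":[-0.1,0.8,0.05],"angular":[0,0,0],"fingers":2.0},{"xyz":[0,0.8,0],"angular":[0,0,0],"fingers":2.0},{"xyz":[0,0.4,0],"angular":[0,0,0],"fingers":2.0},{"xyz":[0,0,0],"angular":[0,0,0],"fingers":2.0}]}}

```text
clock: 16.82
tool_pos: [467.1, 295.0, 172.3]
tcp_rot: [-89.6, -0.1, -61.4]
wrist_force: [0.7, 0.1, -1.6]
gripper_width: 24.8
```

```bash
python3 wm.py w21 140
```

```text
clk 16.82 pos [467.1 295.  172.3] F [ 0.7  0.1 -1.6] T [-0.07  0.04  0.01] j [28. 19. 94. -0. 67. -1.] w 24.8
total d(tool)cm [ 0.04  3.23 -0.26] w [-0.006 -0.     0.002] rows 1
0  xyz [ 0.04  3.23 -0.26]  ang [-0.0061 -0.      0.0018]
```

View pics/w21.png

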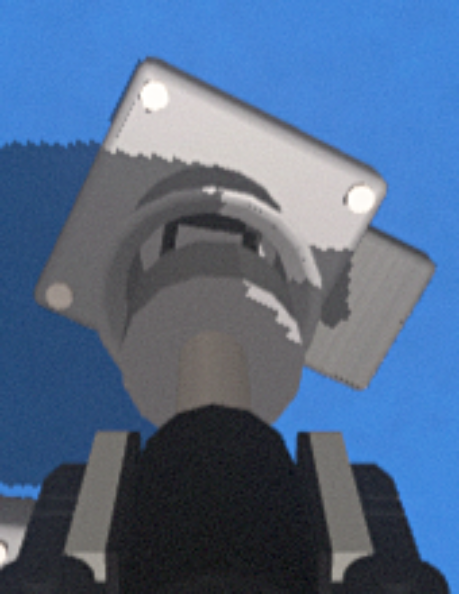

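Call:
{"name": "servo_tool", "arguments": {"increments": [{"xyz":[0,0.7,-0.05],"angular":[0,0,0],"fingers":2.0},{"xyz":[0,0.7,0],"angular":[0,0,0],"fingers":2.0},{"xyz":[0,0.4,0],"angular":[0,0,0],"fingers":2.0},{"xyz":[0,0,0],"angular":[0,0,0],"fingers":2.0}]}}

```text
clock: 17.2
tool_pos: [467.2, 295.1, 153.0]
tcp_rot: [-89.6, -0.1, -61.4]
wrist_force: [-0.2, -0.3, -2.5]
gripper_width: 24.8
```

```bash
python3 wm.py w22 134
```

```text
clk 17.2 pos [467.2 295.1 153. ] F [-0.2 -0.3 -2.5] T [-0.06  0.01 -0.01] j [28. 20. 96. -0. 64. -1.] w 24.8
total d(tool)cm [ 0.05  1.9  -0.26] w [-0.007 -0.     0.002] rows 1
0  xyz [ 0.05  1.9  -0.26]  ang [-0.007  -0.      0.0018]
```

View pics/w22.png

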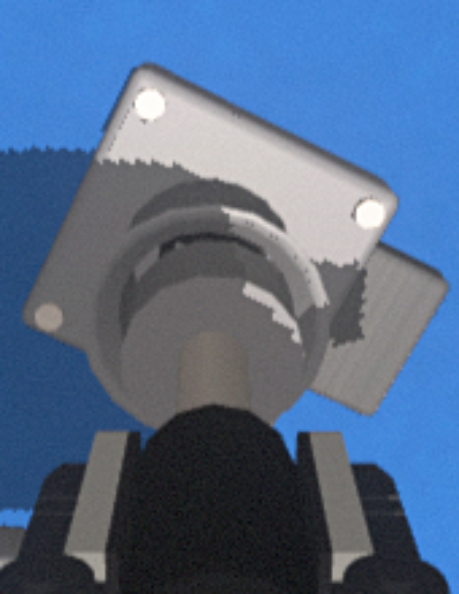

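Call:
{"name": "servo_tool", "arguments": {"increments": [{"xyz":[0,0.5,-0.1],"angular":[0,0,0],"fingers":2.0},{"xyz":[0,0.5,0],"angular":[0,0,0],"fingers":2.0},{"xyz":[0,0.3,0],"angular":[0,0,0],"fingers":2.0},{"xyz":[0,0.2,0],"angular":[0,0,0],"fingers":2.0}]}}

```text
clock: 17.58
tool_pos: [467.8, 294.2, 139.2]
tcp_rot: [-89.4, -0.2, -61.3]
wrist_force: [0.5, -2.1, 1.7]
gripper_width: 24.8
```

Call:
{"name": "servo_tool", "arguments": {"increments": [{"xyz":[0,0.2,0],"angular":[0,0,0],"fingers":2.0},{"xyz":[0,0.2,0],"angular":[0,0,0],"fingers":2.0}]}}

```text
clock: 17.75
tool_pos: [468.3, 293.4, 136.2]
tcp_rot: [-89.4, -0.3, -61.3]
wrist_force: [-0.6, -2.0, -0.0]
gripper_width: 24.5
```

```bash
python3 wm.py w23 134
```

```text
clk 17.75 pos [468.3 293.4 136.2] F [-0.6 -2.  -0. ] T [-0.37  0.06  0.02] j [28. 21. 97. -0. 62. -1.] w 24.5
total d(tool)cm [-0.15  0.21 -0.26] w [-0.011 -0.     0.006] rows 1
0  xyz [-0.15  0.21 -0.26]  ang [-0.0108 -0.      0.0056]
```

View pics/w23.png

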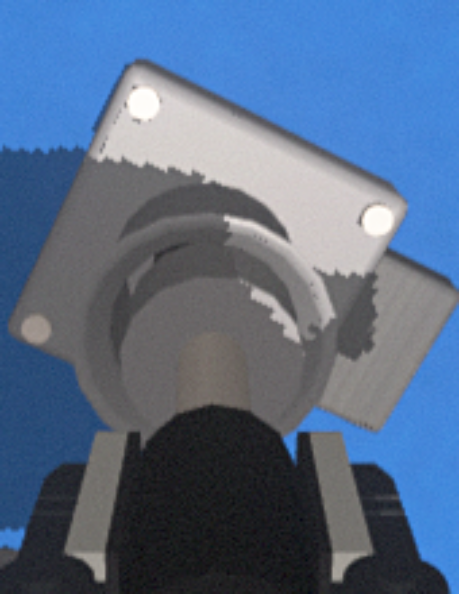

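Call:
{"name": "servo_tool", "arguments": {"increments": [{"xyz":[0,0,-0.25],"angular":[-0.01,0,0.005],"fingers":2.0},{"xyz":[0,0.1,0],"angular":[0,0,0],"fingers":2.0},{"xyz":[0,0.1,0],"angular":[0,0,0],"fingers":2.0}]}}

```text
clock: 18.05
tool_pos: [467.0, 292.1, 133.6]
tcp_rot: [-89.9, -0.1, -61.3]
wrist_force: [-0.7, -0.8, 4.2]
gripper_width: 24.6
```

```bash
python3 wm.py w24 134
```

```text
clk 18.05 pos [467.  292.1 133.6] F [-0.7 -0.8  4.2] T [-0.54  0.1  -0.03] j [28. 21. 97. -0. 62. -1.] w 24.6
total d(tool)cm [-0.2  -0.04 -0.09] w [-0.002 -0.     0.001] rows 1
0  xyz [-0.2  -0.04 -0.09]  ang [-0.0018 -0.      0.0009]
```

View pics/w24.png

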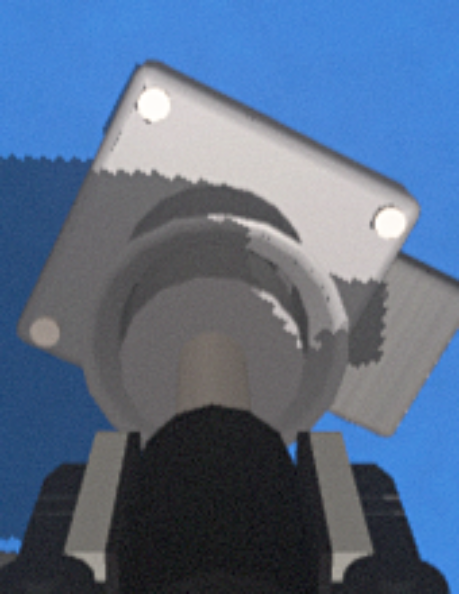

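Call:
{"name": "servo_tool", "arguments": {"increments": [{"xyz":[0,0.2,0.1],"angular":[0,0.07,0],"fingers":2.0},{"xyz":[0,0.1,0],"angular":[0,0.07,0],"fingers":2.0},{"xyz":[0,0.1,0],"angular":[0,0.07,0],"fingers":2.0},{"xyz":[0,0.1,0],"angular":[0,0.07,0],"fingers":2.0}]}}

```text
clock: 18.43
tool_pos: [468.1, 291.4, 131.7]
tcp_rot: [-89.9, -0.2, -77.9]
wrist_force: [-0.5, -2.9, 8.1]
gripper_width: 24.8
```

```bash
python3 wm.py w25 134
```

```text
clk 18.43 pos [468.1 291.4 131.7] F [-0.5 -2.9  8.1] T [-0.56  0.38  0.09] j [28. 21. 97. -0. 62. 16.] w 24.8
total d(tool)cm [-0.26 -0.23 -0.23] w [-0.003 -0.     0.003] rows 1
0  xyz [-0.26 -0.23 -0.23]  ang [-0.0026 -0.      0.0026]
```

Call:
{"name": "servo_tool", "arguments": {"increments": [{"xyz":[0,0.1,-0.2],"angular":[0,0.07,0],"fingers":2.0},{"xyz":[0,0.1,0],"angular":[0,0.07,0],"fingers":2.0},{"xyz":[0,0.1,0],"angular":[0,0.07,0],"fingers":2.0},{"xyz":[0,0.1,0],"angular":[0,0.07,0],"fingers":2.0}]}}

```text
clock: 18.82
tool_pos: [466.8, 290.7, 131.6]
tcp_rot: [-89.6, -0.1, -94.8]
wrist_force: [-2.1, -1.9, 7.8]
gripper_width: 24.5
```

```bash
python3 wm.py w26 134
```

```text
clk 18.82 pos [466.8 290.7 131.6] F [-2.1 -1.9  7.8] T [-0.52  0.42  0.13] j [28. 21. 97. -0. 62. 33.] w 24.5
total d(tool)cm [-0.26 -0.24 -0.17] w [-0.006 -0.     0.001] rows 1
0  xyz [-0.26 -0.24 -0.17]  ang [-0.0065 -0.      0.0013]
```

View pics/w26.png

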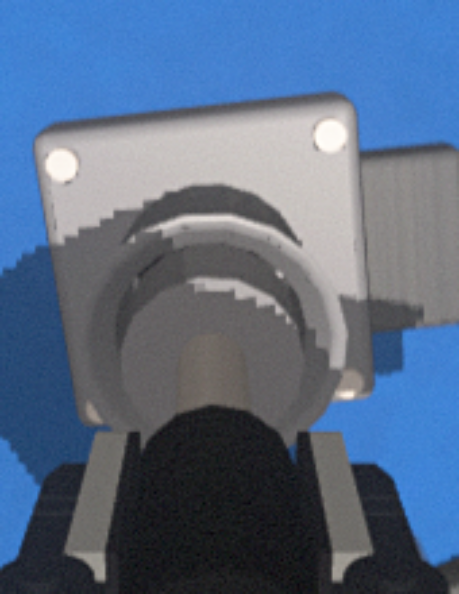

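Call:
{"name": "servo_tool", "arguments": {"increments": [{"xyz":[-0.1,0.1,0.1],"angular":[0,0.07,0],"fingers":2.0},{"xyz":[0,0.1,0],"angular":[0,0.07,0],"fingers":2.0},{"xyz":[0,0.1,0],"angular":[0,0.07,0],"fingers":2.0},{"xyz":[0,0.1,0],"angular":[0,0.07,0],"fingers":2.0}]}}

```text
clock: 19.2
tool_pos: [466.1, 290.6, 131.2]
tcp_rot: [-89.7, -0.1, -111.7]
wrist_force: [-2.1, -2.8, 5.1]
gripper_width: 24.6
```

```bash
python3 wm.py w27 134
```

```text
clk 19.2 pos [466.1 290.6 131.2] F [-2.1 -2.8  5.1] T [-0.42  0.45  0.01] j [28. 21. 97. -0. 62. 50.] w 24.6
total d(tool)cm [-0.23 -0.29 -0.17] w [-0.006 -0.     0.001] rows 1
0  xyz [-0.23 -0.29 -0.17]  ang [-0.0056 -0.      0.0013]
```

Call:
{"name": "servo_tool", "arguments": {"increments": [{"xyz":[0,0.15,0],"angular":[0,0.07,0],"fingers":2.0},{"xyz":[0,0.1,0],"angular":[0,0.07,0],"fingers":2.0},{"xyz":[0,0.1,0],"angular":[0,0.07,0],"fingers":2.0},{"xyz":[0,0.1,0],"angular":[0,0.07,0],"fingers":2.0}]}}

```text
clock: 19.58
tool_pos: [464.6, 289.4, 126.4]
tcp_rot: [-89.7, -0.2, -128.4]
wrist_force: [-1.7, -2.3, 14.1]
gripper_width: 24.8
```

```bash
python3 wm.py w28 134
```

```text
clk 19.58 pos [464.6 289.4 126.4] F [-1.7 -2.3 14.1] T [-0.37  0.56  0.43] j [28. 21. 98. -0. 61. 66.] w 24.8
total d(tool)cm [-0.35 -0.76 -0.19] w [-0.006 -0.     0.003] rows 1
0  xyz [-0.35 -0.76 -0.19]  ang [-0.0056 -0.      0.0029]
```

View pics/w28.png

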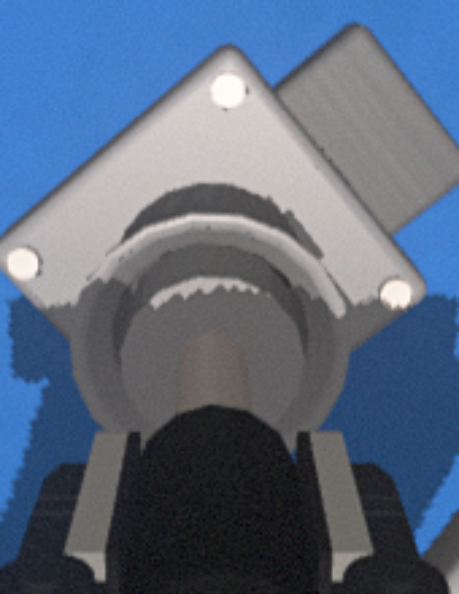

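Call:
{"name": "servo_tool", "arguments": {"increments": [{"xyz":[0,0.2,0],"angular":[0,-0.05,0],"fingers":2.0},{"xyz":[0,0.2,0],"angular":[0,0,0],"fingers":2.0},{"xyz":[0,0.2,0],"angular":[0,0,0],"fingers":2.0}]}}

```text
clock: 19.88
tool_pos: [464.8, 289.6, 123.0]
tcp_rot: [-89.6, -0.1, -125.5]
wrist_force: [-2.1, -1.4, 8.4]
gripper_width: 24.6
```

```bash
python3 wm.py w29 120
```

```text
clk 19.88 pos [464.8 289.6 123. ] F [-2.1 -1.4  8.4] T [-0.48  0.39  0.1 ] j [28. 21. 98. -0. 61. 63.] w 24.6
total d(tool)cm [-0.34  0.3  -0.18] w [-0.006 -0.     0.002] rows 1
0  xyz [-0.34  0.3  -0.18]  ang [-0.0063 -0.      0.0019]
```

Call:
{"name": "servo_tool", "arguments": {"increments": [{"xyz":[0,0.2,0],"angular":[0,0,0],"fingers":2.0},{"xyz":[0,0.2,0],"angular":[0,0,0],"fingers":2.0},{"xyz":[0,0.2,0],"angular":[0,0,0],"fingers":2.0}]}}

```text
clock: 20.18
tool_pos: [464.8, 289.7, 120.0]
tcp_rot: [-89.6, -0.0, -125.3]
wrist_force: [-1.5, -1.7, 10.2]
gripper_width: 24.8
```

```bash
python3 wm.py w30 120
```

```text
clk 20.18 pos [464.8 289.7 120. ] F [-1.5 -1.7 10.2] T [-0.62  0.5   0.11] j [28. 22. 98. -0. 60. 63.] w 24.8
total d(tool)cm [-0.33 -0.   -0.17] w [-0.007 -0.     0.001] rows 1
0  xyz [-0.33 -0.   -0.17]  ang [-0.0071 -0.      0.0007]
```

View pics/w30.png

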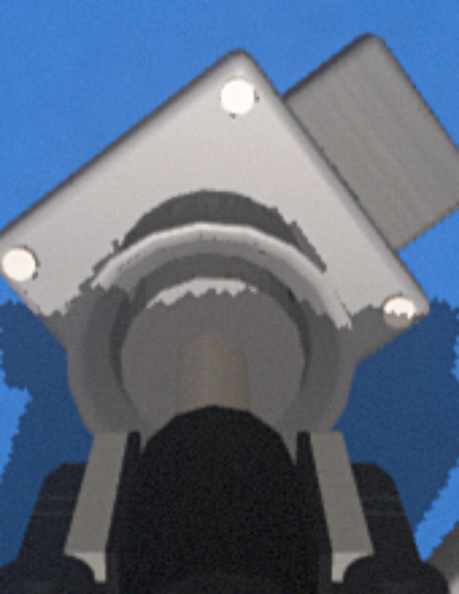

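Call:
{"name": "servo_tool", "arguments": {"increments": [{"xyz":[0,0.2,0],"angular":[0,0,0],"fingers":2.0},{"xyz":[0,0.2,0],"angular":[0,0,0],"fingers":2.0},{"xyz":[0,0.2,0],"angular":[0,0,0],"fingers":2.0}]}}

```text
clock: 20.48
tool_pos: [465.0, 290.0, 118.2]
tcp_rot: [-89.5, 0.1, -125.1]
wrist_force: [-3.8, -2.6, 18.8]
gripper_width: 24.7
```

Firming up at 118 mm (119.5 expected when seated). One more press, then release.

Call:
{"name": "servo_tool", "arguments": {"increments": [{"xyz":[0,0.25,0],"angular":[0,0,0],"fingers":2.0},{"xyz":[0,0.25,0],"angular":[0,0,0],"fingers":2.0}]}}

```text
clock: 20.65
tool_pos: [465.1, 290.3, 118.2]
tcp_rot: [-89.5, 0.2, -125.0]
wrist_force: [-4.3, -3.0, 19.6]
gripper_width: 25.0
```

Call:
{"name": "servo_tool", "arguments": {"increments": [{"xyz":[0,0,0],"angular":[0,0,0],"fingers":5.5},{"xyz":[0,0,0],"angular":[0,0,0],"fingers":5.5},{"xyz":[0,0,0],"angular":[0,0,0],"fingers":5.5},{"xyz":[0,0,0],"angular":[0,0,0],"fingers":5.5},{"xyz":[0,-1,0],"angular":[0,0,0],"fingers":5.5},{"xyz":[0,-3,0],"angular":[0,0,0],"fingers":5.5},{"xyz":[0,-3.5,0],"angular":[0,0,0],"fingers":5.5},{"xyz":[0,-3,0],"angular":[0,0,0],"fingers":5.5}]}}

```text
clock: 21.32
tool_pos: [458.6, 289.2, 219.6]
tcp_rot: [-90.1, -0.7, -124.9]
wrist_force: [0.6, -0.3, 0.7]
gripper_width: 54.9
```

```bash
cat > chk.py <<'E'
from h import *
import sys
o=robot.get_obs();print(o["tool_pos"],o["wrist_force"],o["gripper_width"])
z=np.array([0,0,1.]);out=[]
for n,(a,b,w,h) in(("wrist",(190,130,170,200)),("scene",(300,140,150,170)),("top",(130,210,120,80))):
    c=cam(n,o) if n=="wrist" else cam(n); im=robot.grab_frame(n)[:,:,::-1].copy();raw=im.copy()
    for x,T,M in((np.array([465.3,293,0]),161,77),(np.array([497.3,146.2,0]),197,107)):
      for hh,r,col in((T,13,(0,0,255)),(T-45,13,(0,255,0)),(T+14,13,(255,0,255)),(M,26,(255,255,0))):
        p=proj(c,circ(x+hh*z,z,r))
        if abs(p).max()<2000: cv2.polylines(im,[(p*16).round().astype(np.int32)],True,col,shift=4)
    out.append(cv2.vconcat([cv2.resize(i[b:b+h,a:a+w],(260,int(260*h/w))) for i in (im,raw)]))
    cv2.imwrite(f"pics/{sys.argv[1]}_{n}.png",cv2.hconcat([cv2.resize(i[b:b+h,a:a+w],None,fx=min(390/w,590/h),fy=min(390/w,590/h),interpolation=cv2.INTER_CUBIC) for i in(im,raw)]))
    cv2.imwrite(f"pics/{sys.argv[1]}_{n}_full.png",raw)
E
python3 chk.py ch2
```

```text
[458.59339281 289.23311819 219.61249725] [ 0.58421922 -0.32930595  0.72851971] 54.859722339155006
```

View pics/ch2_wrist.png

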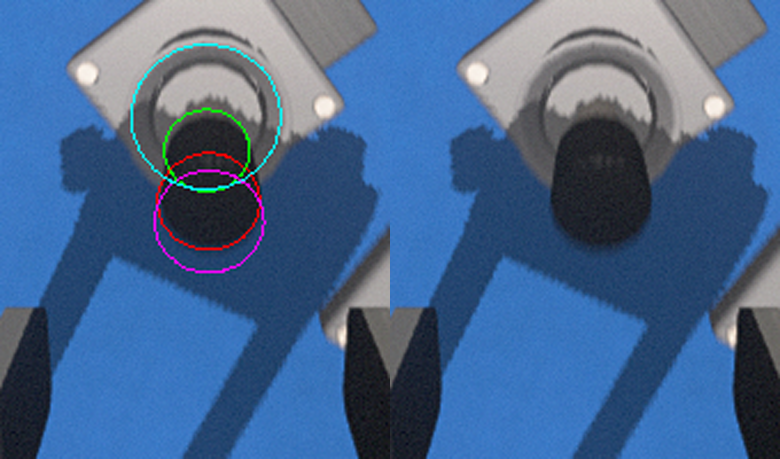

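View pics/ch2_scene.png

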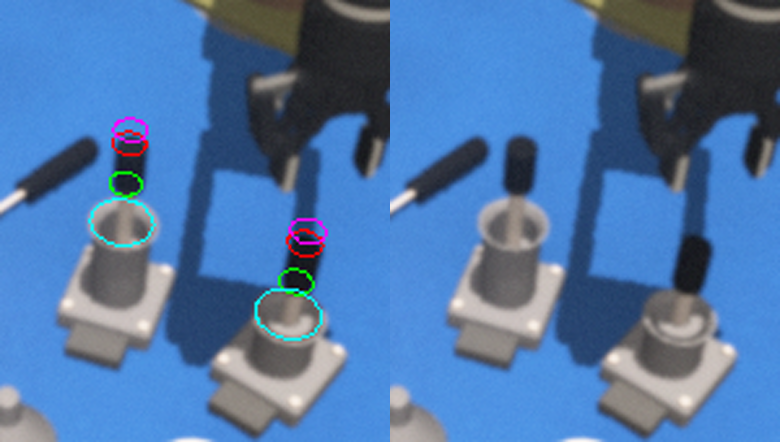

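Run:
```python
from h import *
cs={n:cam(n) for n in("top","scene")}
im={n:cv2.imread(f"pics/ch2_{n}_full.png") for n in cs}
z=np.array([0,0,1.])
for nm,x,T,M in(("low",[465.3,293,0],161,77),("tall",[497.3,146.2,0],197,107)):
    x=np.array(x,float);row=[]
    for n in cs:
        i=im[n].copy();c=proj(cs[n],x+(T-40)*z)[0].astype(int);k=8
        b=np.array([c[0]-24,c[1]-34]);cr=cv2.resize(i[b[1]:b[1]+70,b[0]:b[0]+48],None,fx=k,fy=k,interpolation=cv2.INTER_CUBIC)
        for hh,r,col in((T,13,(0,0,255)),(T-45,13,(0,255,0)),(M,26,(255,255,0))):
            p=(proj(cs[n],circ(x+hh*z,z,r))-b+.5)*k-.5
            cv2.polylines(cr,[p.round().astype(np.int32)],True,col)
        row.append(cr)
    cv2.imwrite(f"pics/fin_{nm}.png",cv2.hconcat(row))
```

```text
(no output)
```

View pics/fin_low.png

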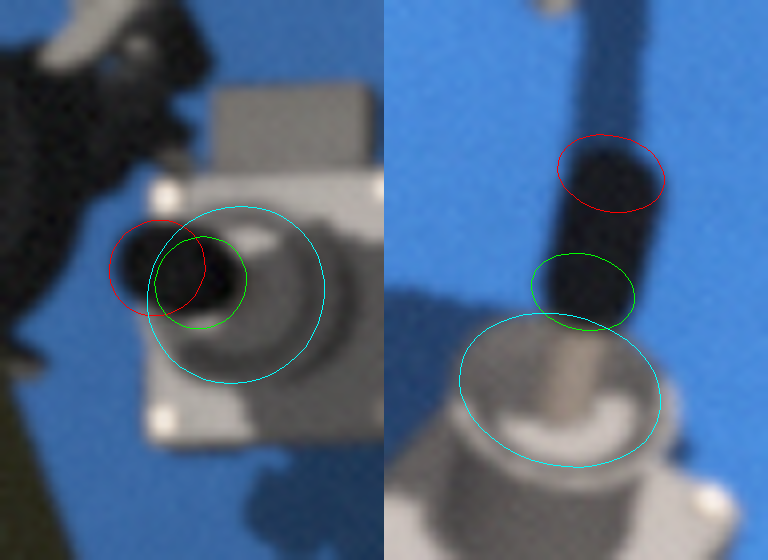

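View pics/fin_tall.png

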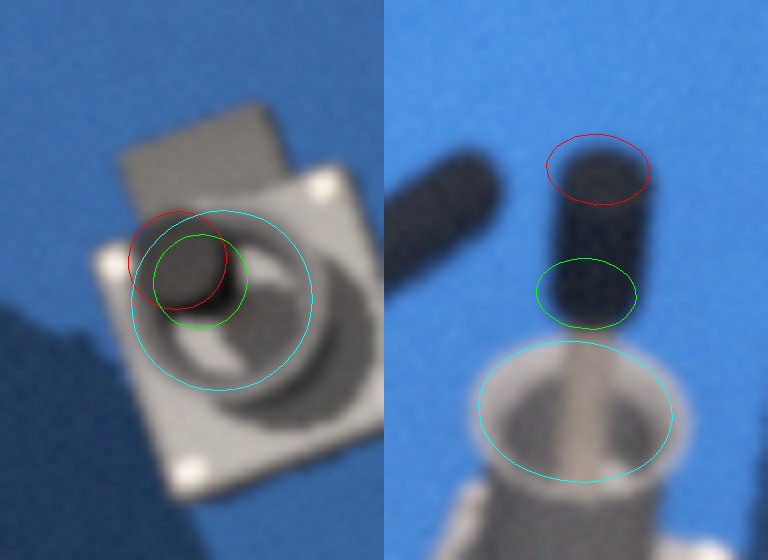

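Run:
```python
from workcell import robot
o=robot.get_obs();print(o["clock"],o["tool_pos"].round(1),o["wrist_force"].round(1),o["gripper_width"])
print(robot.finish_job())
```

```text
21.4667 [461.  290.5 221.6] [-0.6 -0.   0.3] 55.056034624429245
the job is handed in; nothing more can be done
None
```

View pics/ch2_top_full.png

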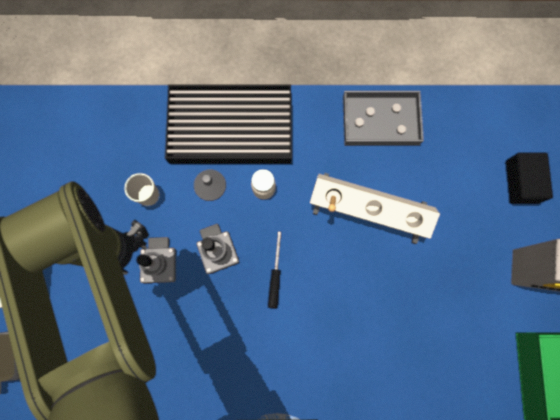

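I stood both shafts foot down in their cups, the long one in the tall cup and the short one in the low cup, let go of both, and handed the job in at 21.5 s. No verdict was reported.

- **Long shaft:** it dropped straight into the hole without needing to be turned. It came to rest at a tool height of about 155 mm, where about 155.5 mm was expected if home.
- **Short shaft:** it first stood on the hub at about 133.5 mm. I turned it about 65° under light pressure until it fell in, then pressed it to 118 mm (119.5 mm expected) against about 20 N.
- **Last checks:** in the scene picture the grip tops match the fully-home heights (197 and 161 mm) to within about 3 mm, and both shafts look upright to about 2°. The wrist pictures taken after each release agree.
- **Other objects and arm:** in the last top picture the brush, jar, cup, screwdriver and funnel look to be where they started. At hand-in the gripper was open and clear above the low cup, with no load on the wrist.
- **Disagreement:** the low cup's position differed by 2–4 mm in y between the cameras and the arm's reading while seating. That left side forces of about 3 N during the turn.

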